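# Register a vise-jaw blank in the drill jig

### The job

Take the rectangular jaw blank with the two holes out of the wooden rack and set it down flat on the black rubber pad, letting go of it there so you can take it again by its short ends. Then load it flat into the channel of the drill jig and push it fully home: its long side flush against the fence (the channel wall on the side away from the robot) and one short end against the end stop. Let go of it, and leave the other blanks and everything else on the bench where they are.

Things in the scene. Friction and masses are not known exactly. Their poses are not given: they have to be found in the camera images.
- jaw_blank: The steel jaw blank, a rectangular block 60 (its x) x 36 (its y) x 20 mm high (z), two dark 17 mm holes drawn along its long axis (closed, look only). About 0.34 kg. Origin at the centre of its underside. It lies flat in one of three places of the rack, its 60 mm length across the rack between the rails.
- rack: Fixed plywood rack, 94 (x) x 270 (y) mm, floor top 6 mm above the bench, with two wooden rails along y, tops 30 mm above the bench, inner faces at x = -33 and +33 mm (about 3 mm free at each end of a blank, so blanks can be taken only across their width, fingers along the rack's y). Three places at y = about -85, 0, +85 mm. Origin: centre of its underside.
- pad: Fixed black rubber pad lying on the bench between rack and jig, 160 (x) x 120 (y) x 4 mm thick. Origin at the centre of its underside, top 4 mm above it.
- jig: Fixed drill jig: dark steel base plate 120 (x) x 200 (y) mm, its top (the deck) 12 mm above the bench, with a channel along y, 54 mm wide, between two steel walls 14 mm thick and 26 mm high above the deck, both from y = -92 to +62 mm. The channel is closed by the end stop at -y and open at +y; fingers do not fit beside the blank's long sides. Origin: centre of the base's underside.
- jig_fence (a point): Point at the foot of the fence's inner face, at (27, -15, 12) mm in the jig's frame. The fence is the channel's +x wall, away from the robot; the guide is the -x wall, towards the robot, its inner face at x = -27 mm. Axes as the jig's.
- jig_stop (a point): Point at the foot of the end stop's inner face, at (0, -80, 12) mm in the jig's frame; the stop is 26 mm high above the deck. Axes as the jig's.
- jig_nest (a point): Point on the jig's deck, at (9, -50, 12) mm in the jig's frame: where the blank's origin lies when it is fully home, its long side against the fence and an end against the end stop; the blank's x then lies along the jig's y, either way round. Axes as the jig's.
- disc_blank: Bystander in the rack: round steel disc, 56 mm diameter, 20 mm high. Origin at the centre of its underside.
- key_bar: Bystander in the rack: narrow plain steel bar 60 (x) x 18 (y) x 18 mm, no holes. Origin at the centre of its underside.
- gear: Bystander: dark steel gear, 79 mm diameter, 14 mm high, lying flat. Origin at the centre of its underside.
- tool_holder: Bystander: dark steel flanged tool holder standing upright, 62 mm diameter, 58 mm high. Origin at the centre of its underside.
- tool_holder_b: Bystander: a second tool holder like the first, 62 mm diameter, 58 mm high. Origin at the centre of its underside.
- wrench: Bystander: steel wrench lying on the bench along its x, about 180 mm long.
- brush: Bystander: small hand brush lying on the bench along its x, near the robot's base.
- tin: Bystander: round metal tin standing upright, 72 mm diameter, 75 mm high. Origin at the centre of its underside.
Things that resemble listed ones, but are neither listed nor needed, are in the scene too. Leave any blue or turquoise look-alike of the jaw_blank alone.

How it is judged:
By the outcome, as a careful person would: the job done as asked, in the order asked, and still so for the second after the job is handed in, with the robot touching nothing.
It also fails if it takes over 64 s, if anything falls off the work surface, if the arm or the gripper's body presses on something with over 40 N, if the wrist force passes 120 N, or if a joint passes its speed limit or range.

### The arm

A 6-joint arm with a two-finger parallel gripper is mounted at the origin on the work surface. World frame = base frame: x ahead of the robot, y to its left, z up, the work surface at z = 0. Lengths are in m, angles in rad, forces in N, time in s.
With the tool pointing down it reaches from about 0.3 to 0.875 m from the base axis. Payload 6.4 kg.
Tool frame: the origin (TCP) lies midway between the tips of the shut fingers; the grasp point (between the pads) lies 19 mm behind it (ctrl.grip_point_offset is the distance from the TCP to the grasp point, in m); x points along the fingers, y is the direction in which the jaws open and shut, and the axes are right-handed (so a half turn about x gives the same grasp; the last joint's range is limited). The gripper opens to 85 mm and grips with 20 to 120 N. Pads are 22 mm wide; open, the fingers measure 114 mm over their backs; the gripper's body (76 mm by 85 mm) begins 54 mm behind the grasp point. The pads swing forward as they close: fully open they stand 13 mm farther back than shut.
Start: joints at [1.027, 0.181, 1.607, -0, 1.354, -0.206], TCP at [0.191, 0.543, 0.231] pointing down, gripper open.
Joint ranges: [-2.99, 2.99], [-0.89, 2.07], [0.3, 2.58], [-1.14, 4.28], [0, 2.63], [-3.12, 3.12]. Speed limits (rad/s): [2.57, 2.57, 3.01, 3.14, 3.14, 3.14].

### API

Orientations are given as a unit quaternion [w, x, y, z].
In Python, from bench import ctrl gives the robot as it stands.
- The arm moves only by the tool apply_moves, never from a script. Its argument "deltas" is a list of rows, each an object with "delta_pos": the shift along the tool's x, y, z in units of 25 mm (1.0 is 25 mm), a list of three; "roll": the turn about the tool's x in units of 6 degrees (1.0 is 6 degrees). In form: [{"delta_pos": [dx, dy, dz], "roll": roll}, ...]. A call has 1 to 12 rows; each row is the pose to reach, as a shift and turn from the pose commanded when the call began, along the tool's axes at that moment; what a row does not reach only later rows make up. A row lasts 1/10 s, in which the tool goes at most 50 mm and 8.59 degrees, less where a joint would pass 70% of its speed; a pose out of reach is approached as far as the arm can. A call with a gripper value outside its range is refused whole. "hand" is the gripper command: -1 is shut, 1 is fully open, values between are in proportion, set as the call begins (left out, the last holds). The fingers move at their own pace and stop on an object; the grip force is fixed at half the most. Time passes only in rows, so rows that repeat a pose let the fingers close. It gives the time, the measured TCP pose, the force and the opening at its end, in the units of the state.
- ctrl.get_obs(): the state, without advancing time (a new reading comes with each control period).
- ctrl.camera(name): name is "scene" or "top" or "wrist"; returns (picture, depth): 420x560x3 uint8, red, green, blue; 420x560 float32, m along the optical axis (not along the pixel's ray), 0 where there is no reading.
- ctrl.camera_info(name): a dict with "vfov" (degrees; the focal length in pixels is half the picture's height over the tangent of half this angle, whatever the lens; pixels are square), "cx", "cy" (the principal point, pixels), "D" ([k1, k2, p1, p2, k3] as OpenCV has them; the pictures are not rectified), "world_to_cam" (4x4, takes a point from world to camera coordinates). Camera axes: x right, y up, looking along -z (the intrinsics and any distortion apply to the point x, -y, -z); pixel columns grow to the right and rows downward; lengths in m; the calibration is good to about 2 mm. A picture is of the moment at which its call begins: read the wrist's pose just before it. camera_info takes no time and is no camera call; for the wrist camera it gives the pose at the moment of the call.
- ctrl.hand_in(): hands the job in, once; it reports no verdict.
Trained networks look in the newest picture that a camera, given by its name, has taken for a name from the list of things; names that differ only in an ending like _2 or _b are one class to them, and where a whole thing is asked for, a point or a joint stands for the part that bears it (a point fixed in the world has none). Each returns a list of dicts, best first, with "p" (0 to 1); they miss things now and then, are a little off and sometimes report something else, mostly with a low value. They report only what shows in the picture. A call takes as long as a camera call. They do not tell look-alikes from the thing itself.
- ctrl.search_frame(camera, query): "at" ([column, row] in pixels, amid what is visible of it).
- ctrl.silhouettes(camera, query): "mask" (420x560 bool, what is visible of it) and "at" ([column, row] in pixels, amid what is visible of it).
The state is a dict: "time_s": time; "q": joint angles; "dq": joint speeds; "joint_efforts": joint torques, N m; "eef_pos": TCP position; "eef_rot": TCP orientation; "wrist_force": force on the tool from outside, world axes, zero at the start; "torque": the same for the moment, N m; "opening": opening from 0.0 (shut) to 1.0 (fully open).
Only numpy, scipy, OpenCV 4.12 (cv2) and the standard library are available. Lean on these libraries where they do the work, as an engineer would, in place of code of your own. Each camera call takes 0.05 s, during which the arm holds its last target.

## Working session

There is one attempt and no reset: what is moved stays moved. The work goes in short steps, Python scripts to look and compute and a tool call to move; the robot and the scene stay as the last step left them, time stands still between calls to the robot, and variables do not carry over. Pictures are saved under pics/ and viewed, and the job is handed in when it is done.

Besides the shell and the picture viewer there is one more tool, called after ">>>" as name([rows], argument=value, ...), one row to a line, values as JSON. apply_moves: Moves the arm, as the interface text tells. Its arguments: {"type":"object","properties":{"deltas":{"type":"array","items":{"type":"object","properties":{"delta_pos":{"type":"array","items":{"type":"number"}},"roll":{"type":"number"}}}},"hand":{"type":"number"}},"required":["deltas"]}

```bash
ls; mkdir -p pics
cat > h.py <<'E'
import numpy as np, cv2
from bench import ctrl
def cam(name,fn=None):
    info=ctrl.camera_info(name); im,d=ctrl.camera(name)
    if fn: cv2.imwrite('pics/'+fn+'.png',im[:,:,::-1])
    return im,d,info
def K(info):
    f=210/np.tan(np.radians(info['vfov'])/2)
    return np.array([[f,0,info['cx']],[0,f,info['cy']],[0,0,1.]]),np.array(info['D'],float)
def pts(info,px,depth=None,z=None):
    """pixels Nx2 -> world, by depth or by plane z"""
    k,D=K(info); px=np.asarray(px,float).reshape(-1,1,2)
    n=cv2.undistortPoints(px,k,D).reshape(-1,2)
    r=np.c_[n[:,0],-n[:,1],-np.ones(len(n))]
    T=np.linalg.inv(np.array(info['world_to_cam'])); R=T[:3,:3];o=T[:3,3]
    w=r@R.T
    if depth is not None: return o+w*np.asarray(depth)[:,None]
    return o+w*((z-o[2])/w[:,2])[:,None]
def proj(info,P):
    k,D=K(info);T=np.array(info['world_to_cam']);P=np.atleast_2d(P)
    c=P@T[:3,:3].T+T[:3,3]; c=c*[1,-1,-1]
    return cv2.projectPoints(c,np.zeros(3),np.zeros(3),k,D)[0].reshape(-1,2)
E
python3 - <<'E'
from h import *
im,d,i=cam('top','top0')
for q in ['jaw_blank','rack','pad','jig','jig_nest','jig_fence','jig_stop']:
    for r in ctrl.search_frame('top',q)[:4]: print(q,r['p'],r['at'])
im,d,i2=cam('scene','scene0')
for x in(i,i2): print(x['vfov'],x['cx'],x['cy'],x['D'],np.linalg.inv(x['world_to_cam']).round(3).tolist())
print(ctrl.get_obs(), ctrl.grip_point_offset)
E
```

```text
pics
jaw_blank 0.81 [199.0, 197.3]
jaw_blank 0.81 [147.1, 198.9]
jaw_blank 0.6 [157.5, 325.3]
jaw_blank 0.51 [224.1, 139.5]
rack 0.74 [166.1, 260.1]
rack 0.56 [112.9, 252.0]
pad 0.61 [284.4, 237.2]
jig 0.6 [398.0, 240.1]
jig 0.46 [337.5, 118.2]
jig_nest 0.78 [399.8, 243.7]
jig_fence 0.6 [399.7, 242.7]
jig_stop 0.84 [400.9, 239.9]
51.1442664629088 281.97068258869103 216.409085326558 [0.01642682 0.         0.         0.         0.        ] [[-0.002, 0.985, -0.173, 0.393], [-1.0, -0.0, 0.011, 0.017], [0.011, 0.173, 0.985, 0.974], [0.0, 0.0, 0.0, 1.0]]
51.109474826590954 281.454878721204 207.79042375394434 [0.04155702 0.         0.         0.         0.        ] [[-0.852, -0.452, 0.263, 0.853], [0.523, -0.731, 0.438, 0.546], [-0.006, 0.511, 0.86, 1.022], [0.0, 0.0, 0.0, 1.0]]
{'time_s': 0.45, 'q': array([ 1.02673912e+00,  1.80861891e-01,  1.60703379e+00, -2.45253167e-05,
        1.35379926e+00, -2.06278774e-01]), 'dq': array([ 0.00062193, -0.00067919, -0.0014313 ,  0.00053764, -0.00037151,
       -0.00145469]), 'joint_efforts': array([ 1.16386185e-03, -4.44359851e+01, -3.51271069e+01, -3.57000454e-04,
        2.52741316e-03,  2.53900163e-05]), 'eef_pos': array([0.19052476, 0.54250775, 0.23123727]), 'eef_rot': array([ 0.69704106,  0.1188172 ,  0.69705181, -0.1188907 ]), 'wrist_force': array([-0.14291071,  0.22907122,  0.82441947]), 'torque': array([-0.01667175,  0.01928092, -0.0217433 ]), 'opening': 0.9994986441423189} 0.0187
```

View pics/top0.png

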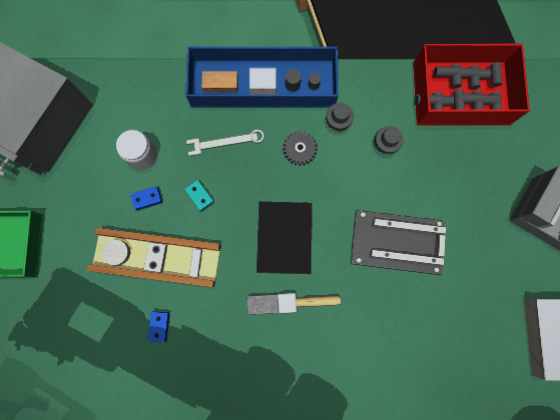

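View pics/scene0.png

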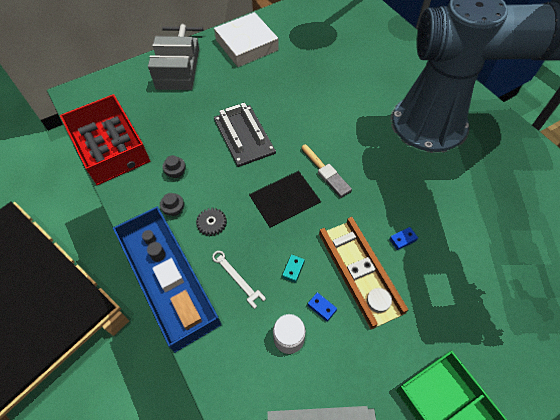

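The top view shows the two-hole steel blank in the middle rack place at (155,258), between the disc at (115,252) and the key bar at (196,263). The pad is at (285,237). The jig is at (400,242), with its stop at the right end, around column 440. The blue and turquoise look-alikes at (146,198), (199,196) and (158,326) lie outside the rack.

Run:
```python
from h import *
im,d,i=cam('top')
def show(n,px):
    px=np.array(px,float); dd=[d[int(round(v)),int(round(u))] for u,v in px]
    print(n,pts(i,px,dd).round(4).tolist())
show('blank',[(155,258),(148,258),(161,259)])
show('holes',[(156.5,250.5),(153,266)])
show('pad corners',[(260,204),(311,204),(311,271),(260,271),(285,237)])
show('jig base corners',[(363,213),(444,221),(438,271),(355,263)])
show('walls',[(379,223),(438,231),(374,254),(435,260),(442,245)])
show('deck',[(400,242),(430,245)])
show('rails',[(98,232),(216,246),(93,267),(213,282)])
c=ctrl.get_obs()
```

```text
blank [[0.4685, 0.2792, 0.0279], [0.4686, 0.2945, 0.0265], [0.4666, 0.2674, 0.0236]]
holes [[0.4848, 0.2774, 0.0254], [0.4513, 0.2822, 0.0293]]
pad corners [[0.5915, 0.0559, 0.0041], [0.5924, -0.0595, -0.0001], [0.4415, -0.0575, -0.0007], [0.4416, 0.055, 0.0014], [0.517, -0.0003, 0.0007]]
jig base corners [[0.5683, -0.1733, 0.0178], [0.5506, -0.3531, 0.0152], [0.4402, -0.3308, 0.0202], [0.4582, -0.1533, 0.0106]]
walls [[0.5431, -0.204, 0.0348], [0.5248, -0.3292, 0.0397], [0.3926, 0.0171, 0.9745], [0.4626, -0.3196, 0.0376], [0.4945, -0.3358, 0.0398]]
deck [[0.5041, -0.2536, 0.0133], [0.4972, -0.3188, 0.015]]
rails [[0.5246, 0.4035, 0.0297], [0.4936, 0.1487, 0.0325], [0.4497, 0.4095, 0.0279], [0.4174, 0.1552, 0.0188]]
```

Run:
```python
from h import *
im=cv2.imread('pics/top0.png')
a=cv2.resize(im[215:300,80:230],None,fx=5,fy=5,interpolation=cv2.INTER_CUBIC)
cv2.imwrite('pics/c1.png',a)
a=cv2.resize(im[195:285,335:460],None,fx=6,fy=6,interpolation=cv2.INTER_CUBIC)
cv2.imwrite('pics/c2.png',a)
info=ctrl.camera_info('wrist'); print(info, ctrl.get_obs()['eef_pos'])
```

```text
{'vfov': 69.22878266828522, 'cx': 277.3171864560141, 'cy': 211.18746430057737, 'D': array([-0.02512747,  0.        ,  0.        ,  0.        ,  0.        ]), 'world_to_cam': array([[ 3.31670690e-01,  9.43395218e-01,  1.22349491e-04,
        -5.73815036e-01],
       [-9.03523558e-01,  3.17690259e-01, -2.87607509e-01,
         3.75797487e-02],
       [-2.71366418e-01,  9.52804355e-02,  9.57748352e-01,
        -3.78655419e-01],
       [ 0.00000000e+00,  0.00000000e+00,  0.00000000e+00,
         1.00000000e+00]])} [0.1905277  0.54250671 0.2312633 ]
```

View pics/c1.png

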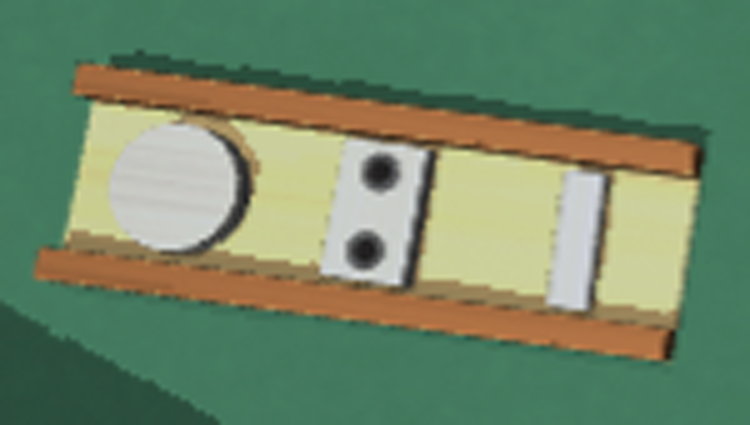

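View pics/c2.png

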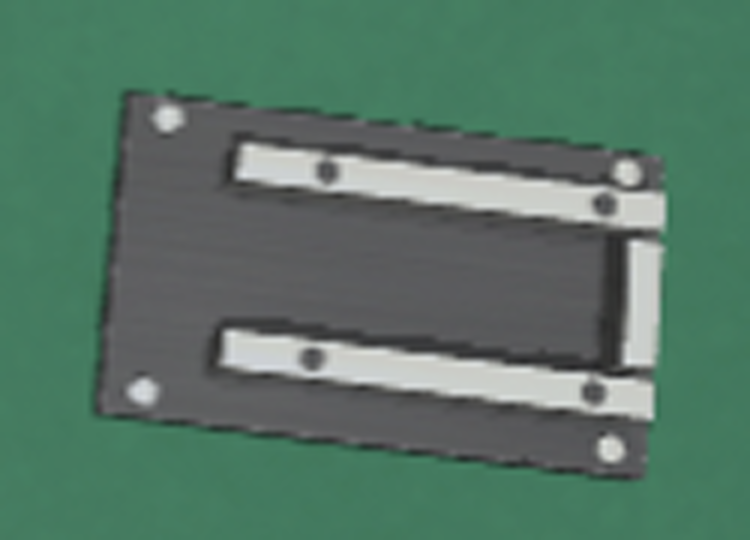

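```bash
cat >> h.py <<'E'
from scipy.spatial.transform import Rotation as Ro
def axes(o=None):
    o=o or ctrl.get_obs(); q=o['eef_rot']; return Ro.from_quat([q[1],q[2],q[3],q[0]]).as_matrix()
def goto(p,ydir=None,deg=None):
    """print units from the current measured pose to TCP p, tool y along world angle deg (mod 180)"""
    o=ctrl.get_obs(); R=axes(o); v=R.T@(np.array(p)-o['eef_pos'])/0.025
    cur=np.degrees(np.arctan2(R[1,1],R[0,1])); s=''
    if deg is not None:
        d=(deg-cur+90)%180-90; s='dyaw %.2f -> roll %.3f (q6 now %.2f)'%(d,-d/6,o['q'][5])
    print('delta',v.round(3),s,'| cur',o['eef_pos'].round(4),'yawY %.2f'%cur,'xaxis',R[:,0].round(3),'F',o['wrist_force'].round(1),'op %.3f'%o['opening'],'t %.2f'%o['time_s'])
E
python3 - <<'E'
from h import *
i=ctrl.camera_info('wrist');T=np.linalg.inv(i['world_to_cam']);R=axes();o=ctrl.get_obs()
print(R.round(3)); print('cam in tool',R.T@(T[:3,3]-o['eef_pos']), 'look',R.T@-T[:3,2])
# target yaw tool y along rack y: 90-7.2 deg = 82.8
goto([0.468,0.28,0.2],deg=82.8)
E
```

```text
[[-0.     0.331  0.943]
 [-0.     0.943 -0.331]
 [-1.    -0.    -0.   ]]
cam in tool [-0.14227116 -0.00120956 -0.07272287] look [9.57746412e-01 9.81234690e-05 2.87613978e-01]
delta [ 1.251 -6.229 13.951] dyaw 12.15 -> roll -2.026 (q6 now -0.21) | cur [0.1905 0.5425 0.2313] yawY 70.65 xaxis [-0. -0. -1.] F [-0.4 -0.2  0.8] op 1.003 t 0.50
```

>>> apply_moves([
  {"delta_pos": [0,-3,7],"roll": -1},
  {"delta_pos": [0.6,-3,7],"roll": -1},
  {"delta_pos": [1.25,-6.23,13.95],"roll": -2.03},
  {"delta_pos": [1.25,-6.23,13.95],"roll": -2.03},
  {"delta_pos": [1.25,-6.23,13.95],"roll": -2.03},
  {"delta_pos": [1.25,-6.23,13.95],"roll": -2.03},
  {"delta_pos": [1.25,-6.23,13.95],"roll": -2.03},
  {"delta_pos": [1.25,-6.23,13.95],"roll": -2.03},
  {"delta_pos": [1.25,-6.23,13.95],"roll": -2.03},
  {"delta_pos": [1.25,-6.23,13.95],"roll": -2.03},
  {"delta_pos": [1.25,-6.23,13.95],"roll": -2.03},
  {"delta_pos": [1.25,-6.23,13.95],"roll": -2.03},
], hand=0.35)

```text
time_s: 1.7
eef_pos: [0.4671, 0.281, 0.2002]
eef_rot: [0.706, 0.044, 0.706, -0.044]
wrist_force: [0.1, -0.1, 0.5]
opening: 0.676
```

Run:
```python
from h import *
im,d,i=cam('wrist','w1')
np.savez('w1.npz',d=d)
goto([0.468,0.28,0.2],deg=82.8)
for q in ['jaw_blank','rack']:
    for r in ctrl.silhouettes('wrist',q)[:4]:
        m=r['mask']; v,u=np.nonzero(m); ok=d[m]>0
        P=pts(i,np.c_[u,v][ok],d[m][ok]); print(q,r['p'],r['at'],m.sum(),np.median(P,0).round(4))
```

```text
delta [ 0.009 -0.037  0.038] dyaw -0.14 -> roll 0.023 (q6 now -1.12) | cur [0.4672 0.281  0.2002] yawY 82.94 xaxis [ 0.  0. -1.] F [-0.6  0.1  0.6] op 0.675 t 1.75
jaw_blank 0.82 [249.8, 46.3] 2662 [0.3247 0.2689 0.0197]
jaw_blank 0.81 [277.2, 192.3] 1874 [0.4688 0.2803 0.0257]
jaw_blank 0.78 [313.4, 291.9] 1599 [0.5973 0.3063 0.0192]
jaw_blank 0.62 [228.9, 311.2] 998 [0.6141 0.2009 0.0191]
rack 0.67 [261.3, 192.3] 16400 [0.4694 0.265  0.0101]
```

View pics/w1.png

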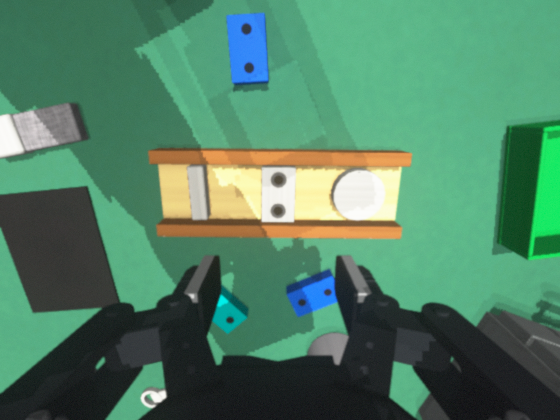

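The wrist view shows the rack with its sides parallel to the image. The steel blank is at (278,193), between the key bar at (198,192) and the disc at (358,194).

Run:
```python
from h import *
i=ctrl.camera_info('wrist')
im=cv2.imread('pics/w1.png')
a=cv2.resize(im[140:245,145:415],None,fx=2.9,fy=2.9,interpolation=cv2.INTER_CUBIC);cv2.imwrite('pics/c3.png',a)
# blank top face: bright low saturation region
hsv=cv2.cvtColor(im,cv2.COLOR_BGR2HSV)
m=((hsv[...,1]<45)&(hsv[...,2]>120)).astype(np.uint8)
mm=np.zeros_like(m); mm[160:228,235:318]=m[160:228,235:318]
mm=cv2.morphologyEx(mm,cv2.MORPH_OPEN,np.ones((3,3)))
cs,_=cv2.findContours(mm,cv2.RETR_EXTERNAL,cv2.CHAIN_APPROX_NONE)
c=max(cs,key=cv2.contourArea); print(cv2.boundingRect(c))
W=pts(i,c.reshape(-1,2)+0.0,z=0.026)
r=cv2.minAreaRect((W[:,:2]*1000).astype(np.float32)); print('blank rect',r)
# rails edges fit: brown
b=((hsv[...,0]<16)&(hsv[...,1]>110)).astype(np.uint8); b[:140]=0;b[245:]=0;b[:,:145]=0;b[:,415:]=0
cs,_=cv2.findContours(b,cv2.RETR_EXTERNAL,cv2.CHAIN_APPROX_NONE)
for c in cs:
    if cv2.contourArea(c)>300:
        W=pts(i,c.reshape(-1,2)+0.0,z=0.030); print('rail',cv2.minAreaRect((W[:,:2]*1000).astype(np.float32)))
o=ctrl.get_obs();print(proj(i,[0.4688,.2803,.026]))
```

```text
(262, 166, 34, 56)
blank rect ((470.5253601074219, 280.334228515625), (34.9493293762207, 60.79718017578125), 82.08273315429688)
rail ((507.78759765625, 276.2796630859375), (266.5994873046875, 19.388574600219727), 82.23539733886719)
rail ((431.4398193359375, 286.61785888671875), (267.122314453125, 15.255613327026367), 82.35057067871094)
[[278.12380844 192.68116115]]
```

View pics/c3.png

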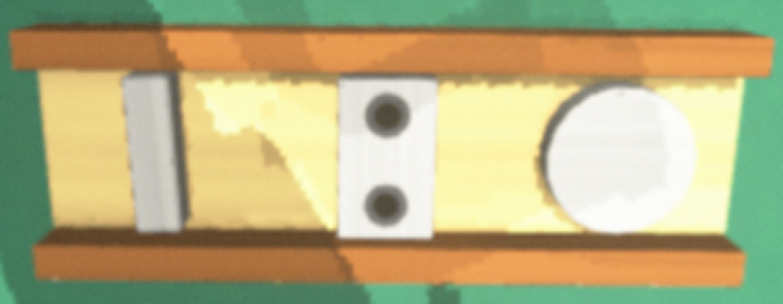

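Run:
```python
from h import *
goto([0.4697,0.2804,0.009],deg=82.25)
```

```text
delta [ 7.649e+00 -7.000e-03  9.300e-02] dyaw -0.67 -> roll 0.112 (q6 now -1.12) | cur [0.4674 0.2808 0.2002] yawY 82.92 xaxis [ 0.  0. -1.] F [0.5 0.8 0.3] op 0.675 t 1.85
```

>>> apply_moves([
  {"delta_pos": [1.5,0,0.09],"roll": 0.11},
  {"delta_pos": [3,0,0.09],"roll": 0.11},
  {"delta_pos": [4.5,0,0.09],"roll": 0.11},
  {"delta_pos": [5.5,0,0.09],"roll": 0.11},
  {"delta_pos": [6.2,0,0.09],"roll": 0.11},
  {"delta_pos": [6.7,0,0.09],"roll": 0.11},
  {"delta_pos": [7.1,0,0.09],"roll": 0.11},
  {"delta_pos": [7.4,0,0.09],"roll": 0.11},
  {"delta_pos": [7.64,0,0.09],"roll": 0.11},
  {"delta_pos": [7.64,0,0.09],"roll": 0.11},
])

```text
time_s: 2.85
eef_pos: [0.47, 0.2797, 0.0087]
eef_rot: [0.705, 0.048, 0.706, -0.048]
wrist_force: [-0.2, -0.3, -0.4]
opening: 0.678
```

Run:
```python
from h import *
goto([0.4697,0.2804,0.009],deg=82.25)
im,d,i=cam('wrist','w2')
```

```text
delta [-0.012  0.026 -0.017] dyaw 0.08 -> roll -0.014 (q6 now -1.11) | cur [0.47   0.2797 0.0087] yawY 82.17 xaxis [-0. -0. -1.] F [-0.2 -0.3 -0.4] op 0.678 t 2.85
```

View pics/w2.png

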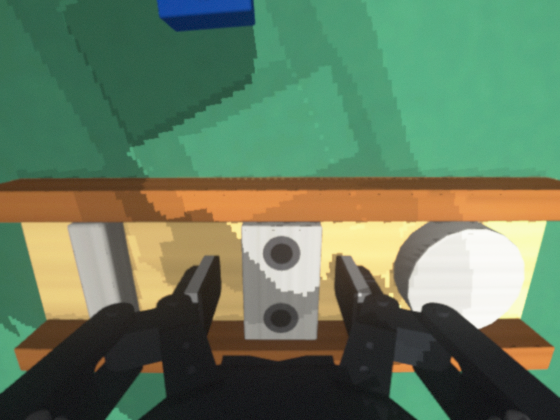

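The fingers stand on either side of the blank, at columns 220 and 337 with the blank at 243–321, and they clear the bar and the disc. Closing.

>>> apply_moves([
  {"delta_pos": [0,0,0],"roll": 0},
  {"delta_pos": [0,0,0],"roll": 0},
  {"delta_pos": [0,0,0],"roll": 0},
  {"delta_pos": [0,0,0],"roll": 0},
  {"delta_pos": [0,0,0],"roll": 0},
  {"delta_pos": [0,0,0],"roll": 0},
  {"delta_pos": [0,0,0],"roll": 0},
], hand=-1)

```text
time_s: 3.6
eef_pos: [0.4711, 0.2801, 0.0101]
eef_rot: [0.706, 0.049, 0.705, -0.048]
wrist_force: [-1.5, 0.3, 6.4]
opening: 0.406
```

>>> apply_moves([
  {"delta_pos": [-0.5,0,0],"roll": 0},
  {"delta_pos": [-1,0,0],"roll": 0},
  {"delta_pos": [-2,0,0],"roll": 0},
  {"delta_pos": [-3,0,0],"roll": 0},
  {"delta_pos": [-4,0,0],"roll": 0},
  {"delta_pos": [-4,0,0],"roll": 0},
])

```text
time_s: 4.2
eef_pos: [0.4729, 0.2807, 0.1134]
eef_rot: [0.708, 0.049, 0.703, -0.047]
wrist_force: [0.3, -0.4, -2.3]
opening: 0.403
```

Run:
```python
from h import *
goto([0.515,0,0.109],deg=82.25)
im,d,i=cam('wrist','w3')
# pad pose from top image
im,d,i=cam('top','top1')
g=cv2.cvtColor(im,cv2.COLOR_RGB2GRAY); m=(g<25).astype(np.uint8); m[:190]=0;m[290:]=0;m[:,:245]=0;m[:,325:]=0
cs,_=cv2.findContours(m,cv2.RETR_EXTERNAL,cv2.CHAIN_APPROX_NONE);c=max(cs,key=cv2.contourArea)
W=pts(i,c.reshape(-1,2)+0.,z=0.004);print(cv2.minAreaRect((W[:,:2]*1000).astype(np.float32)))
```

```text
delta [  0.162 -10.894   3.195] dyaw 0.08 -> roll -0.013 (q6 now -1.11) | cur [0.4729 0.2807 0.1134] yawY 82.17 xaxis [ 0.007  0.002 -1.   ] F [ 0.3 -0.4 -2.3] op 0.403 t 4.20Traceback (most recent call last):
  File "<stdin>", line 7, in <module>
ValueError: max() iterable argument is empty
```

View pics/w3.png

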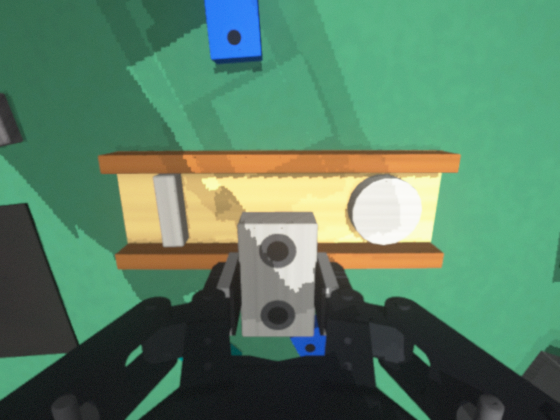

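View pics/top1.png

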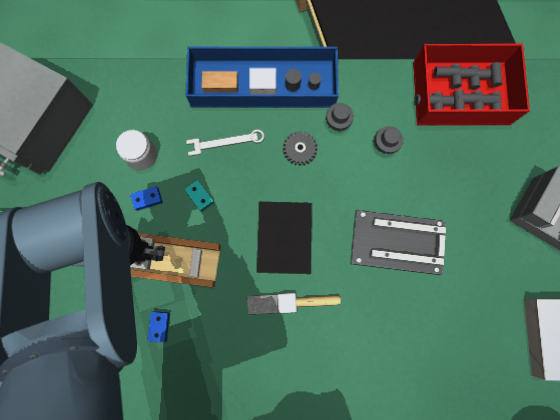

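The blank is held at (278,275), and the bar and disc are still in place. The top view shows the pad clear. Next I carry the blank over the pad, turning it 90°.

>>> apply_moves([
  {"delta_pos": [0,-1,0.3],"roll": 1.2},
  {"delta_pos": [0,-2,0.6],"roll": 2.5},
  {"delta_pos": [0,-3,0.9],"roll": 3.8},
  {"delta_pos": [0,-4,1.2],"roll": 5.1},
  {"delta_pos": [0,-5,1.5],"roll": 6.4},
  {"delta_pos": [0,-6,1.8],"roll": 7.7},
  {"delta_pos": [0,-7,2.1],"roll": 9},
  {"delta_pos": [0,-8,2.4],"roll": 10.3},
  {"delta_pos": [0,-9,2.7],"roll": 11.6},
  {"delta_pos": [0,-10,3],"roll": 12.9},
  {"delta_pos": [0,-10.9,3.2],"roll": 14.2},
  {"delta_pos": [0,-10.9,3.2],"roll": 15},
])

```text
time_s: 5.5
eef_pos: [0.5114, -0.0036, 0.1072]
eef_rot: [-0.462, -0.534, -0.463, 0.536]
wrist_force: [-0.2, 0.3, -3.5]
opening: 0.405
```

>>> apply_moves([
  {"delta_pos": [0,0,0],"roll": 0},
  {"delta_pos": [0,0,0],"roll": 0},
])

```text
time_s: 5.7
eef_pos: [0.5112, -0.0008, 0.1077]
eef_rot: [-0.464, -0.532, -0.466, 0.533]
wrist_force: [1.0, 0.2, -2.7]
opening: 0.403
```

Run:
```python
from h import *
goto([0.515,0,0.05],deg=-7.8)
im,d,i=cam('wrist','w4')
im,d,i=cam('top','top2')
im,d,i=cam('scene','scene2')
```

```text
delta [ 2.306  0.153 -0.051] dyaw -0.10 -> roll 0.016 (q6 now -0.10) | cur [ 0.5112 -0.0008  0.1077] yawY -7.70 xaxis [-0.003  0.001 -1.   ] F [ 1.   0.2 -2.7] op 0.403 t 5.70
```

View pics/w4.png

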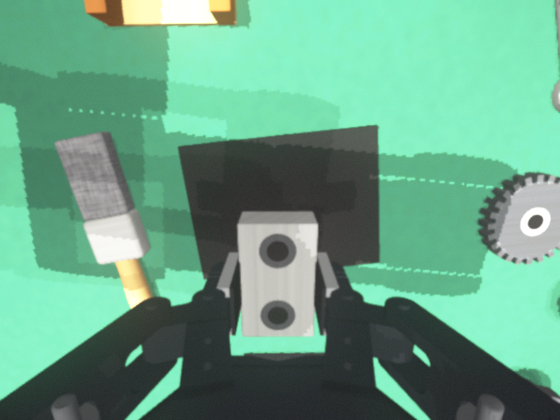

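View pics/top2.png

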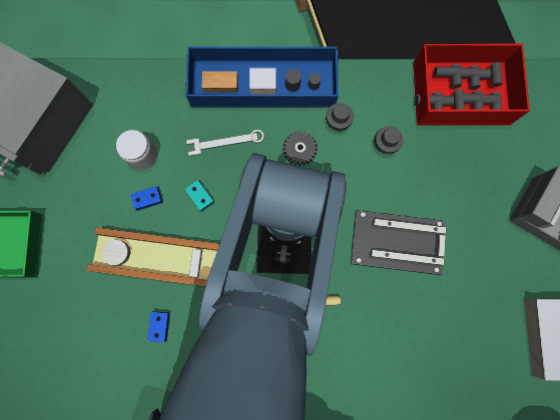

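The blank hangs level at (278,275) with the pad beneath it. Lowering.

>>> apply_moves([
  {"delta_pos": [1,0,0],"roll": 0},
  {"delta_pos": [2,0,0],"roll": 0},
  {"delta_pos": [3,0,0],"roll": 0},
  {"delta_pos": [3.4,0,0],"roll": 0},
  {"delta_pos": [3.7,0,0],"roll": 0},
  {"delta_pos": [3.85,0,0],"roll": 0},
  {"delta_pos": [3.95,0,0],"roll": 0},
  {"delta_pos": [3.95,0,0],"roll": 0},
])

```text
time_s: 6.65
eef_pos: [0.5128, -0.0012, 0.0108]
eef_rot: [0.465, 0.533, 0.464, -0.533]
wrist_force: [0.7, 0.1, -1.8]
opening: 0.404
```

>>> apply_moves([
  {"delta_pos": [0.05,0,0],"roll": 0},
  {"delta_pos": [0.05,0,0],"roll": 0},
])

```text
time_s: 6.85
eef_pos: [0.5127, -0.0012, 0.0095]
eef_rot: [0.465, 0.533, 0.464, -0.533]
wrist_force: [-0.3, -0.5, -2.7]
opening: 0.406
```

>>> apply_moves([
  {"delta_pos": [0.04,0,0],"roll": 0},
  {"delta_pos": [0.08,0,0],"roll": 0},
  {"delta_pos": [0.08,0,0],"roll": 0},
])

```text
time_s: 7.15
eef_pos: [0.5127, -0.0012, 0.008]
eef_rot: [0.465, 0.533, 0.465, -0.533]
wrist_force: [-3.0, 0.9, 6.6]
opening: 0.408
```

Contact: the vertical force reads +6.6 N. Releasing.

>>> apply_moves([
  {"delta_pos": [0,0,0],"roll": 0},
  {"delta_pos": [0,0,0],"roll": 0},
  {"delta_pos": [0,0,0],"roll": 0},
  {"delta_pos": [0,0,0],"roll": 0},
  {"delta_pos": [0,0,0],"roll": 0},
], hand=0.35)

```text
time_s: 7.65
eef_pos: [0.5123, -0.0012, 0.007]
eef_rot: [-0.465, -0.533, -0.465, 0.533]
wrist_force: [0.9, 0.7, -1.0]
opening: 0.669
```

>>> apply_moves([
  {"delta_pos": [-0.5,0,0],"roll": 0},
  {"delta_pos": [-1.5,0,0],"roll": 0},
  {"delta_pos": [-3,0,0],"roll": -1.3},
  {"delta_pos": [-4,0,0],"roll": -2.6},
  {"delta_pos": [-5,0,0],"roll": -3.9},
  {"delta_pos": [-5,0,0],"roll": -5.2},
  {"delta_pos": [-5,0,0],"roll": -6.5},
  {"delta_pos": [-5,0,0],"roll": -7.8},
  {"delta_pos": [-5,0,0],"roll": -9.1},
  {"delta_pos": [-5,0,0],"roll": -10.5},
  {"delta_pos": [-5,0,0],"roll": -12},
  {"delta_pos": [-5,0,0],"roll": -13.5},
], hand=1)

```text
time_s: 8.85
eef_pos: [0.5124, -0.0011, 0.133]
eef_rot: [0.699, 0.106, 0.699, -0.106]
wrist_force: [0.5, 0.9, -0.2]
opening: 1.007
```

>>> apply_moves([
  {"delta_pos": [0,0,0],"roll": -1.5},
  {"delta_pos": [0,0,0],"roll": -1.5},
  {"delta_pos": [0,0,0],"roll": -1.5},
])

```text
time_s: 9.15
eef_pos: [0.5124, -0.0012, 0.1327]
eef_rot: [0.705, 0.055, 0.705, -0.055]
wrist_force: [0.5, -0.8, -0.0]
opening: 1.004
```

Run:
```python
from h import *
im,d,i=cam('wrist','w5')
goto([0.5127,0,0.05],deg=82.2)
for r in ctrl.silhouettes('wrist','jaw_blank')[:4]:
        m=r['mask']; v,u=np.nonzero(m); ok=d[m]>0
        P=pts(i,np.c_[u,v][ok],d[m][ok]); print(r['p'],r['at'],m.sum(),np.median(P,0).round(4))
```

```text
delta [3.3   0.048 0.004] dyaw 1.05 -> roll -0.174 (q6 now -1.65) | cur [ 0.5124 -0.0012  0.1325] yawY 81.15 xaxis [ 0. -0. -1.] F [ 1.   0.9 -0.4] op 1.001 t 9.20
0.97 [276.2, 206.1] 3043 [ 0.5102 -0.0026  0.0237]
0.75 [485.5, 267.3] 2705 [0.6032 0.1847 0.0195]
```

View pics/w5.png

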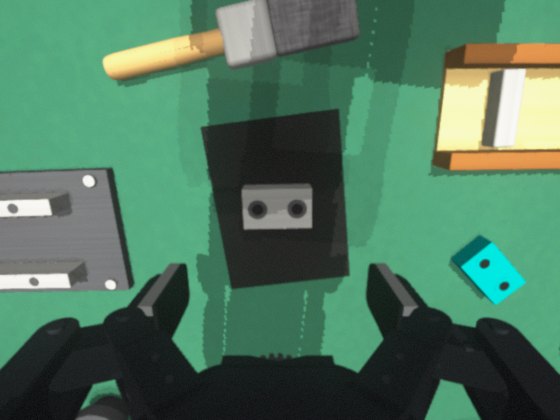

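The blank lies flat on the pad at (278,206), its long axis along the tool's y. Measuring it exactly.

Run:
```python
from h import *
i=ctrl.camera_info('wrist')
im=cv2.imread('pics/w5.png')
g=cv2.cvtColor(im,cv2.COLOR_BGR2GRAY)
m=(g>95).astype(np.uint8); mm=np.zeros_like(m); mm[165:245,225:330]=m[165:245,225:330]
cs,_=cv2.findContours(mm,cv2.RETR_EXTERNAL,cv2.CHAIN_APPROX_NONE)
c=max(cs,key=cv2.contourArea); print(cv2.boundingRect(c))
W=pts(i,c.reshape(-1,2)+0.0,z=0.024)
r=cv2.minAreaRect((W[:,:2]*1000).astype(np.float32)); print(r)
goto([r[0][0]/1000,r[0][1]/1000,0.0075],deg=82.2)
a=cv2.resize(im[165:250,215:340],None,fx=6,fy=6,interpolation=cv2.INTER_CUBIC);cv2.imwrite('pics/c5.png',a)
```

```text
(242, 188, 70, 42)
((511.99822998046875, -2.932710647583008), (59.287662506103516, 36.38438415527344), 82.36298370361328)
delta [ 4.996 -0.073 -0.006] dyaw 1.01 -> roll -0.169 (q6 now -1.65) | cur [ 0.5124 -0.0012  0.1324] yawY 81.19 xaxis [ 0. -0. -1.] F [0.1 1.  0.1] op 1.002 t 9.25
```

View pics/c5.png

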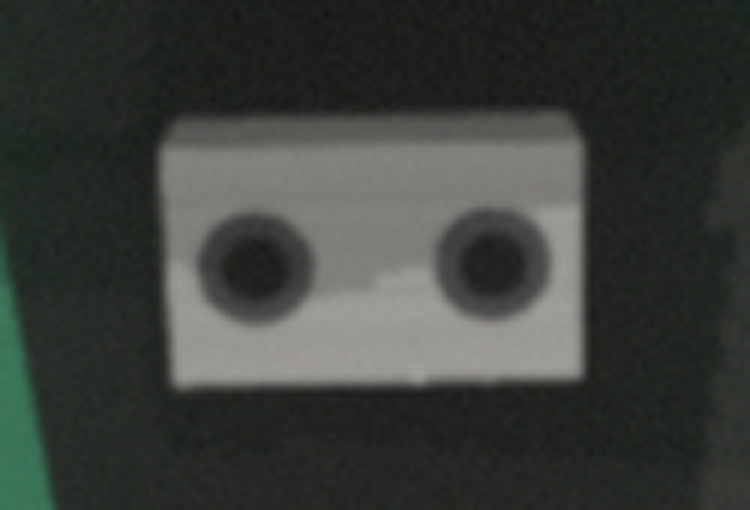

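>>> apply_moves([
  {"delta_pos": [1,-0.06,0],"roll": -0.18},
  {"delta_pos": [2,-0.06,0],"roll": -0.18},
  {"delta_pos": [3,-0.06,0],"roll": -0.18},
  {"delta_pos": [4,-0.06,0],"roll": -0.18},
  {"delta_pos": [4.6,-0.06,0],"roll": -0.18},
  {"delta_pos": [4.9,-0.06,0],"roll": -0.18},
  {"delta_pos": [5.1,-0.06,0],"roll": -0.18},
  {"delta_pos": [5.2,-0.06,0],"roll": -0.18},
  {"delta_pos": [5.2,-0.06,0],"roll": -0.18},
])

```text
time_s: 10.15
eef_pos: [0.5125, -0.0027, 0.0024]
eef_rot: [0.706, 0.047, 0.705, -0.047]
wrist_force: [0.4, -0.4, -0.8]
opening: 1.001
```

>>> apply_moves([
  {"delta_pos": [0,0,0],"roll": 0},
  {"delta_pos": [0,0,0],"roll": 0},
  {"delta_pos": [0,0,0],"roll": 0},
  {"delta_pos": [0,0,0],"roll": 0},
  {"delta_pos": [0,0,0],"roll": 0},
  {"delta_pos": [0,0,0],"roll": 0},
], hand=-1)

```text
time_s: 10.75
eef_pos: [0.5129, -0.0027, 0.0031]
eef_rot: [0.706, 0.047, 0.705, -0.047]
wrist_force: [-2.0, 1.6, 5.2]
opening: 0.689
```

Run:
```python
from h import *
goto([0.5125,0,0.1],deg=82.2)
im,d,i=cam('wrist','w6')
```

```text
delta [-3.876  0.106 -0.023] dyaw -0.23 -> roll 0.039 (q6 now -1.68) | cur [ 0.5129 -0.0027  0.0031] yawY 82.43 xaxis [ 0.002 -0.    -1.   ] F [-2.   1.6  5.2] op 0.689 t 10.75
```

View pics/w6.png

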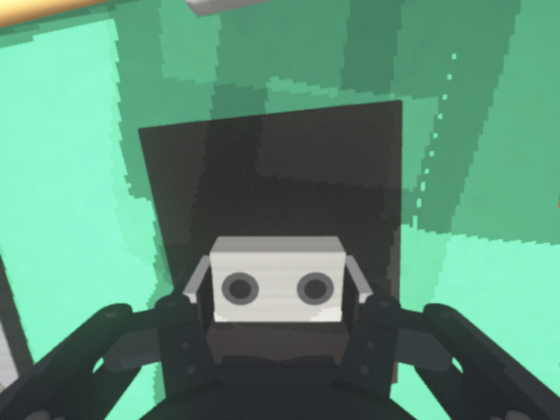

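>>> apply_moves([
  {"delta_pos": [-0.5,0,0],"roll": 0},
  {"delta_pos": [-1.5,0,0],"roll": 0},
  {"delta_pos": [-3,0,0],"roll": 0},
  {"delta_pos": [-5,-1,0],"roll": 0},
  {"delta_pos": [-6.5,-2.5,0.5],"roll": 0},
  {"delta_pos": [-6.5,-4.5,1],"roll": 0},
  {"delta_pos": [-6.5,-6.5,1.5],"roll": 0},
  {"delta_pos": [-6.5,-8.5,2],"roll": 0},
  {"delta_pos": [-6.5,-9.5,2.5],"roll": 0},
  {"delta_pos": [-6.5,-9.5,2.5],"roll": 0},
  {"delta_pos": [-6.5,-9.5,2.5],"roll": 0},
])

```text
time_s: 11.9
eef_pos: [0.5421, -0.2468, 0.1645]
eef_rot: [0.705, 0.048, 0.706, -0.047]
wrist_force: [-1.0, 0.0, -2.3]
opening: 0.69
```

Run:
```python
from h import *
goto([0.54,-.24,0.165],deg=82.2)
im,d,i=cam('wrist','w7')
for q in ['jig','jig_nest','jig_fence','jig_stop']:
    for r in ctrl.search_frame('wrist',q)[:2]: print(q,r['p'],r['at'],pts(i,[r['at']],z=0.012).round(4))
```

```text
delta [-0.021  0.258 -0.122] dyaw -0.12 -> roll 0.020 (q6 now -2.06) | cur [ 0.5421 -0.2468  0.1645] yawY 82.32 xaxis [-0.001  0.001 -1.   ] F [-1.   0.  -2.3] op 0.690 t 11.90
jig 0.71 [268.2, 153.7] [[ 0.4991 -0.251   0.012 ]]
jig_nest 0.9 [266.6, 152.4] [[ 0.4977 -0.2523  0.012 ]]
jig_fence 0.67 [267.5, 151.9] [[ 0.4973 -0.2514  0.012 ]]
jig_stop 0.61 [266.4, 154.8] [[ 0.4999 -0.2528  0.012 ]]
```

View pics/w7.png

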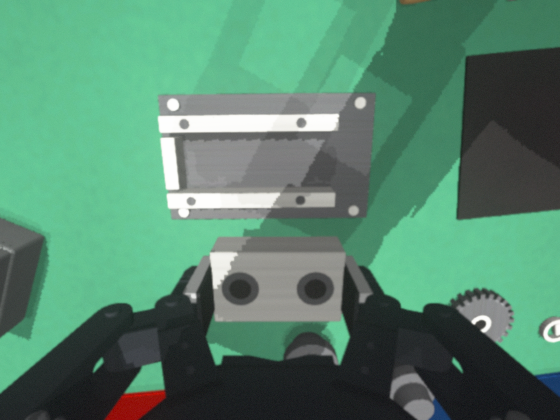

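The jig is in clear view at (265,155). Its stop is on the left (column 175), the fence is the lower wall (row 199) and the guide is the upper wall (row 123). Zooming in for the edges.

Run:
```python
from h import *
im=cv2.imread('pics/w7.png')
a=cv2.resize(im[85:225,150:385],None,fx=3.4,fy=3.4,interpolation=cv2.INTER_CUBIC);cv2.imwrite('pics/c7.png',a)
i=ctrl.camera_info('wrist')
g=cv2.cvtColor(im,cv2.COLOR_BGR2GRAY)
m=(g>190).astype(np.uint8); m2=np.zeros_like(m); m2[85:225,150:385]=m[85:225,150:385]
cs,_=cv2.findContours(m2,cv2.RETR_EXTERNAL,cv2.CHAIN_APPROX_NONE)
for c in cs:
    if cv2.contourArea(c)>60:
        z=0.038 if cv2.contourArea(c)>300 else 0.012
        W=pts(i,c.reshape(-1,2)+0.0,z=z); r=cv2.minAreaRect((W[:,:2]*1000).astype(np.float32)); print(cv2.boundingRect(c),cv2.contourArea(c),np.round(r[0],1),np.round(r[1],1),round(r[2],2))
```

```text
(166, 193, 114, 25) 1625.5 [ 537.9 -296. ] [103.3  22.9] 82.47
(160, 137, 19, 53) 681.0 [ 494.1 -336.3] [12.7 46. ] 82.99
(157, 114, 182, 19) 2845.5 [ 468.9 -262.1] [153.9  14.2] 83.04
(356, 98, 9, 10) 66.0 [ 464.5 -159.2] [7.4 8.1] 86.5
(167, 98, 12, 13) 105.0 [ 443.3 -330.3] [10.2 10.7] 77.48
```

View pics/c7.png

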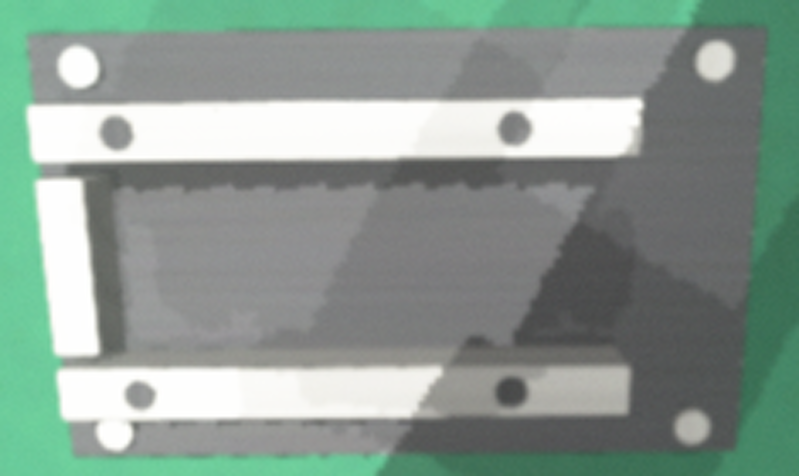

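```bash
cat > jig.py <<'E'
from h import *
from scipy.optimize import least_squares
i=ctrl.camera_info('wrist')
M=[# crop px, jig mm
((30,35),(-60,-100,12)),((765,27),(-60,100,12)),((75,456),(60,-100,12)),((735,448),(60,100,12)),
((28,105),(-41,-92,38)),((642,97),(-41,62,38)),((34,163),(-27,-92,38)),((640,156),(-27,62,38)),
((60,368),(27,-92,38)),((630,366),(27,62,38)),((63,420),(41,-92,38)),((628,413),(41,62,38))]
px=np.array([m[0] for m in M],float); px=(px+.5)/3.4-.5+[150,85]
J=np.array([m[1] for m in M])/1000.
W=np.vstack([pts(i,[p],z=j[2]) for p,j in zip(px,J)])[:,:2]
def res(v):
    R=np.array([[np.cos(v[2]),-np.sin(v[2])],[np.sin(v[2]),np.cos(v[2])]])
    return ((J[:,:2]@R.T+v[:2]-W)*1000).ravel()
s=least_squares(res,[.5,-.25,-.13],loss='soft_l1'); v=s.x
print('jig',v[:2].round(4),'yaw deg',np.degrees(v[2]).round(2)); print(res(v).reshape(-1,2).round(1).tolist())
st=(np.array([(85,178),(99,355)])+.5)/3.4-.5+[150,85]
R=np.array([[np.cos(v[2]),-np.sin(v[2])],[np.sin(v[2]),np.cos(v[2])]])
print('stop edge in jig', ((pts(i,st,z=.038)[:,:2]-v[:2])@R*1000).round(1).tolist())
np.save('jig.npy',v)
# blank in hand (top face) relative
for n,p in [('nest',(.009,-.05)),('load',(0.003,0.0))]: print(n,(R@p+v[:2]).round(4))
goto([*(R@[0.003,0.0]+v[:2]),0.1],deg=90+np.degrees(v[2]))
E
python3 jig.py
```

```text
jig [ 0.5046 -0.2506] yaw deg -6.93
[[-0.8, -1.3], [-0.5, 1.3], [0.2, -0.9], [1.0, 0.8], [-0.2, -0.5], [0.1, 0.5], [-0.3, -0.4], [-0.1, 0.4], [0.4, -1.2], [-0.4, 0.6], [0.0, -0.3], [0.6, 0.5]]
stop edge in jig [[-22.9, -79.0], [23.0, -80.0]]
nest [ 0.5075 -0.3013]
load [ 0.5076 -0.251 ]
delta [ 2.585 -0.425 -1.36 ] dyaw 0.54 -> roll -0.090 (q6 now -2.06) | cur [ 0.5427 -0.2448  0.1646] yawY 82.53 xaxis [-0.  0. -1.] F [ 0.3 -1.4 -3.2] op 0.690 t 12.15
```

>>> apply_moves([
  {"delta_pos": [0.5,-0.3,-0.7],"roll": -0.1},
  {"delta_pos": [1.5,-0.59,-1.43],"roll": -0.1},
  {"delta_pos": [2.5,-0.59,-1.43],"roll": -0.1},
  {"delta_pos": [3.4,-0.59,-1.43],"roll": -0.1},
  {"delta_pos": [3.4,-0.59,-1.43],"roll": -0.1},
  {"delta_pos": [3.4,-0.59,-1.43],"roll": -0.1},
])

```text
time_s: 12.75
eef_pos: [0.5055, -0.2555, 0.0799]
eef_rot: [0.706, 0.043, 0.706, -0.042]
wrist_force: [0.6, 0.1, -3.2]
opening: 0.686
```

Run:
```python
from h import *
goto([0.505,-.2557,0.014],deg=83.07)
im,d,i=cam('wrist','w8')
```

```text
delta [ 2.635 -0.01  -0.02 ] dyaw -0.02 -> roll 0.004 (q6 now -2.13) | cur [ 0.5055 -0.2555  0.0799] yawY 83.09 xaxis [-0.  0. -1.] F [ 0.6  0.1 -3.2] op 0.686 t 12.75
```

View pics/w8.png

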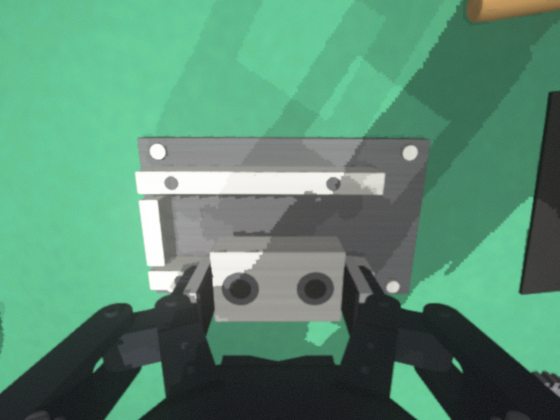

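The blank is parallel to the channel and above it: blank at (278,285), guide at row 183, stop at (152,233). Descending.

>>> apply_moves([
  {"delta_pos": [0.8,0,0],"roll": 0},
  {"delta_pos": [1.4,0,0],"roll": 0},
  {"delta_pos": [1.8,0,0],"roll": 0},
  {"delta_pos": [2.1,0,0],"roll": 0},
  {"delta_pos": [2.3,0,0],"roll": 0},
  {"delta_pos": [2.4,0,0],"roll": 0},
  {"delta_pos": [2.4,0,0],"roll": 0},
])

```text
time_s: 13.5
eef_pos: [0.5054, -0.2562, 0.0194]
eef_rot: [0.706, 0.043, 0.706, -0.043]
wrist_force: [-0.5, 0.3, -3.3]
opening: 0.687
```

Run:
```python
from h import *
goto([0.505,-.2557,0.011],deg=83.07)
im,d,i=cam('wrist','w9')
im,d,i=cam('scene','s9')
a=cv2.resize(im[90:180,200:290],None,fx=6,fy=6)[:,:,::-1];cv2.imwrite('pics/s9c.png',a)
```

```text
delta [ 0.337  0.018 -0.017] dyaw 0.04 -> roll -0.006 (q6 now -2.13) | cur [ 0.5054 -0.2562  0.0194] yawY 83.03 xaxis [-0.  0. -1.] F [-0.5  0.3 -3.3] op 0.687 t 13.50
```

View pics/w9.png

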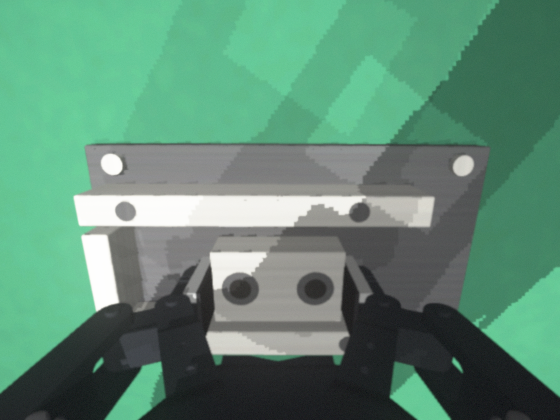

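The blank now sits between the guide (row 210) and the fence (row 343). Lowering to the deck.

>>> apply_moves([
  {"delta_pos": [0.12,0,0],"roll": 0},
  {"delta_pos": [0.22,0,0],"roll": 0},
  {"delta_pos": [0.3,0,0],"roll": 0},
  {"delta_pos": [0.3,0,0],"roll": 0},
])

```text
time_s: 14.0
eef_pos: [0.5051, -0.256, 0.0116]
eef_rot: [0.706, 0.043, 0.706, -0.043]
wrist_force: [0.3, -0.2, -3.2]
opening: 0.689
```

>>> apply_moves([
  {"delta_pos": [0.03,0,0],"roll": 0},
  {"delta_pos": [0.05,0,0],"roll": 0},
  {"delta_pos": [0.05,0,0],"roll": 0},
])

```text
time_s: 14.3
eef_pos: [0.5054, -0.2562, 0.0112]
eef_rot: [0.706, 0.043, 0.706, -0.043]
wrist_force: [-1.6, 0.9, 2.2]
opening: 0.685
```

>>> apply_moves([
  {"delta_pos": [0,0,0.06],"roll": 0},
  {"delta_pos": [0,0,0.12],"roll": 0},
  {"delta_pos": [0,0,0.18],"roll": 0},
  {"delta_pos": [0,0,0.22],"roll": 0},
  {"delta_pos": [0,0,0.22],"roll": 0},
])

```text
time_s: 14.8
eef_pos: [0.5112, -0.2572, 0.0112]
eef_rot: [0.706, 0.043, 0.706, -0.043]
wrist_force: [-3.2, 0.8, 4.5]
opening: 0.683
```

>>> apply_moves([
  {"delta_pos": [0,0,0.04],"roll": 0},
  {"delta_pos": [0,0,0.08],"roll": 0},
  {"delta_pos": [0,0,0.08],"roll": 0},
])

```text
time_s: 15.1
eef_pos: [0.5125, -0.2573, 0.0111]
eef_rot: [0.705, 0.043, 0.706, -0.043]
wrist_force: [-6.7, 1.5, 7.9]
opening: 0.686
```

>>> apply_moves([
  {"delta_pos": [0,0,0.03],"roll": 0},
  {"delta_pos": [0,0,0.06],"roll": 0},
  {"delta_pos": [0,0,0.06],"roll": 0},
])

```text
time_s: 15.4
eef_pos: [0.5125, -0.2573, 0.0111]
eef_rot: [0.704, 0.043, 0.707, -0.043]
wrist_force: [-12.9, 1.6, 13.0]
opening: 0.687
```

Run:
```python
from h import *
o=ctrl.get_obs();print(o['wrist_force'],o['torque'])
v=np.load('jig.npy');R=np.array([[np.cos(v[2]),-np.sin(v[2])],[np.sin(v[2]),np.cos(v[2])]])
print('in jig',(R.T@(o['eef_pos'][:2]-v[:2])*1000).round(1))
im,d,i=cam('wrist','w10')
a=cv2.resize(im[140:360,160:420],None,fx=2.7,fy=2.7,interpolation=cv2.INTER_CUBIC)[:,:,::-1];cv2.imwrite('pics/w10c.png',a)
```

```text
[-12.93817448   1.58149821  13.04647255] [ 0.03211066  1.99758765 -0.11437107]
in jig [ 8.7 -5.7]
```

View pics/w10c.png

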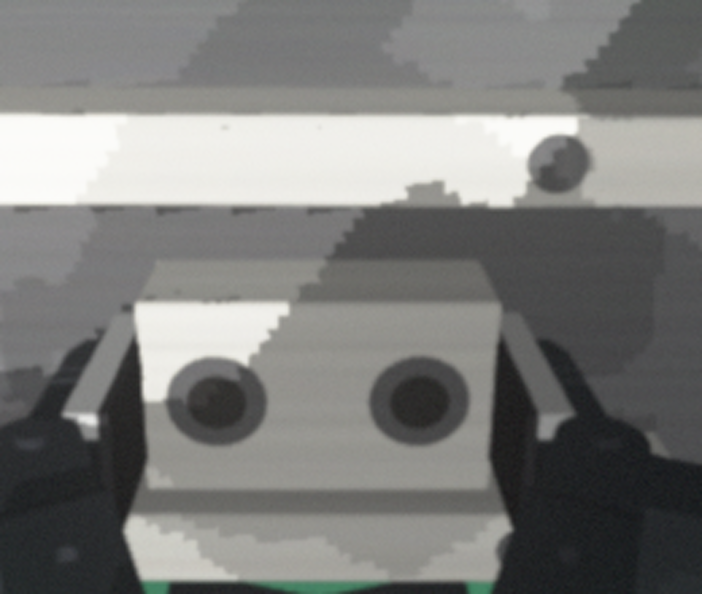

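Fence contact: x stops at 8.7 mm in the jig (9 expected), with −13 N. I'll ease off the deck pressure and slide toward the stop along the fence.

>>> apply_moves([
  {"delta_pos": [-0.03,0,0.02],"roll": 0},
  {"delta_pos": [-0.03,-0.08,0.02],"roll": 0},
  {"delta_pos": [-0.03,-0.16,0.02],"roll": 0},
  {"delta_pos": [-0.03,-0.24,0.02],"roll": 0},
  {"delta_pos": [-0.03,-0.32,0.02],"roll": 0},
  {"delta_pos": [-0.03,-0.4,0.02],"roll": 0},
  {"delta_pos": [-0.03,-0.4,0.02],"roll": 0},
])

```text
time_s: 16.15
eef_pos: [0.5117, -0.263, 0.0112]
eef_rot: [0.704, 0.045, 0.708, -0.04]
wrist_force: [-10.3, 16.0, 16.4]
opening: 0.684
```

Run:
```python
from h import *
o=ctrl.get_obs();print(o['wrist_force'],o['torque'])
v=np.load('jig.npy');R=np.array([[np.cos(v[2]),-np.sin(v[2])],[np.sin(v[2]),np.cos(v[2])]])
print('in jig',(R.T@(o['eef_pos'][:2]-v[:2])*1000).round(1));goto([.5,0,0],deg=83.07)
```

```text
[-10.25730928  16.02355998  16.37539218] [ 2.21408743  1.40753607 -0.15960486]
in jig [  8.6 -11.4]
delta [ 0.53  10.382 -1.736] dyaw 0.02 -> roll -0.003 (q6 now -2.13) | cur [ 0.5117 -0.263   0.0112] yawY 83.05 xaxis [-0.005  0.007 -1.   ] F [-10.3  16.   16.4] op 0.684 t 16.15
```

>>> apply_moves([
  {"delta_pos": [-0.03,0.08,0],"roll": 0},
  {"delta_pos": [-0.06,0.14,0],"roll": 0},
  {"delta_pos": [-0.06,0.14,0],"roll": 0},
])

```text
time_s: 16.45
eef_pos: [0.5118, -0.2626, 0.0115]
eef_rot: [0.704, 0.044, 0.707, -0.042]
wrist_force: [-8.2, 1.3, -0.1]
opening: 0.684
```

>>> apply_moves([
  {"delta_pos": [0,0,0],"roll": 0},
  {"delta_pos": [0,0,0],"roll": 0},
  {"delta_pos": [0,0,0],"roll": 0},
  {"delta_pos": [0,0,0],"roll": 0},
  {"delta_pos": [0,0,0],"roll": 0},
], hand=1)

```text
time_s: 16.95
eef_pos: [0.5144, -0.264, 0.0132]
eef_rot: [0.706, 0.043, 0.706, -0.043]
wrist_force: [0.4, -0.2, -0.6]
opening: 0.996
```

>>> apply_moves([
  {"delta_pos": [-0.5,0,-0.1],"roll": 0},
  {"delta_pos": [-1.5,0,-0.1],"roll": 0},
  {"delta_pos": [-3,0,-0.1],"roll": 0},
  {"delta_pos": [-4.5,0.5,-0.1],"roll": 0},
  {"delta_pos": [-5,2,-0.1],"roll": 0},
  {"delta_pos": [-5,3.5,-0.1],"roll": 0},
  {"delta_pos": [-5,3.5,-0.1],"roll": 0},
  {"delta_pos": [-5,3.5,-0.1],"roll": 0},
])

```text
time_s: 17.75
eef_pos: [0.5224, -0.1762, 0.139]
eef_rot: [0.706, 0.042, 0.705, -0.043]
wrist_force: [0.3, 0.1, 0.5]
opening: 1.002
```

Run:
```python
from h import *
goto([.5,-.2,.13],deg=83.07)
im,d,i=cam('wrist','w11')
```

```text
delta [ 0.359 -1.052 -0.775] dyaw -0.08 -> roll 0.013 (q6 now -1.99) | cur [ 0.5224 -0.1762  0.139 ] yawY 83.15 xaxis [ 0.001 -0.001 -1.   ] F [0.3 0.1 0.5] op 1.002 t 17.75
```

View pics/w11.png

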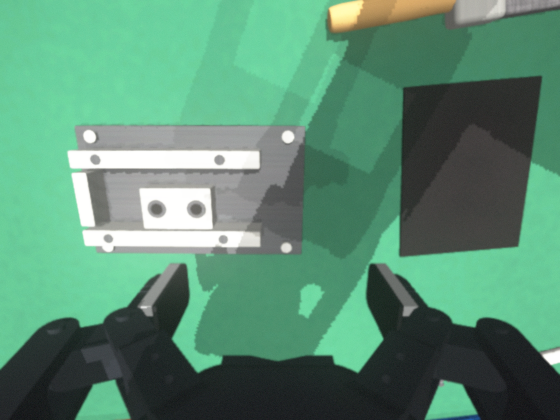

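The blank is released in the channel at (176,208), its long side on the fence (row 238). Next I push it home from its free end with the fingers shut.

Run:
```python
from h import *
v=np.load('jig.npy');R=np.array([[np.cos(v[2]),-np.sin(v[2])],[np.sin(v[2]),np.cos(v[2])]])
i=ctrl.camera_info('wrist');im=cv2.imread('pics/w11.png');g=cv2.cvtColor(im,cv2.COLOR_BGR2GRAY)
m=(g>170).astype(np.uint8);mm=np.zeros_like(m);mm[180:229,130:225]=m[180:229,130:225]
cs,_=cv2.findContours(mm,cv2.RETR_EXTERNAL,cv2.CHAIN_APPROX_NONE);c=max(cs,key=cv2.contourArea)
W=pts(i,c.reshape(-1,2)+0.,z=.032)[:,:2];J=((W-v[:2])@R*1000).astype(np.float32);print(cv2.minAreaRect(J))
cv2.imwrite('pics/c11.png',cv2.resize(im[115:260,60:310],None,fx=3.2,fy=3.2,interpolation=cv2.INTER_CUBIC))
p=R@[.012,.050]+v[:2];print(p)
goto([*p,.1],deg=83.07);goto([*p,.017],deg=83.07)
```

```text
((7.582614898681641, -17.60285186767578), (70.07686614990234, 36.52926254272461), 89.96699523925781)
[ 0.52254607 -0.20240303]
delta [ 1.547 -1.007  0.132] dyaw -0.01 -> roll 0.001 (q6 now -1.99) | cur [ 0.5223 -0.177   0.1387] yawY 83.08 xaxis [ 0.001 -0.001 -1.   ] F [ 0.4  0.5 -0.2] op 1.000 t 17.80
delta [ 4.867 -1.005  0.13 ] dyaw -0.01 -> roll 0.001 (q6 now -1.99) | cur [ 0.5223 -0.177   0.1387] yawY 83.08 xaxis [ 0.001 -0.001 -1.   ] F [ 0.4  0.5 -0.2] op 1.000 t 17.80
```

View pics/c11.png

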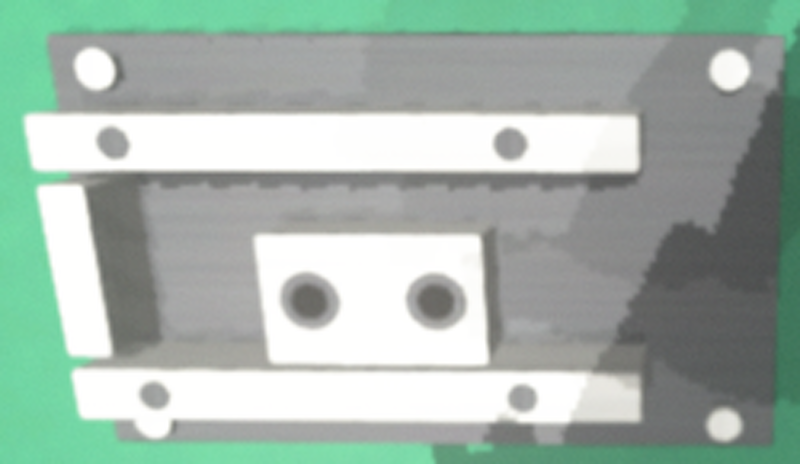

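>>> apply_moves([
  {"delta_pos": [0.5,-1,0.13],"roll": 0},
  {"delta_pos": [1,-1,0.13],"roll": 0},
  {"delta_pos": [1.5,-1,0.13],"roll": 0},
  {"delta_pos": [2,-1,0.13],"roll": 0},
  {"delta_pos": [2,-1,0.13],"roll": 0},
  {"delta_pos": [2,-1,0.13],"roll": 0},
  {"delta_pos": [2,-1,0.13],"roll": 0},
  {"delta_pos": [2,-1,0.13],"roll": 0},
], hand=-1)

```text
time_s: 18.6
eef_pos: [0.5229, -0.2019, 0.0888]
eef_rot: [0.706, 0.043, 0.705, -0.043]
wrist_force: [-0.1, 0.0, 0.5]
opening: 0.002
```

>>> apply_moves([
  {"delta_pos": [0.8,0,0],"roll": 0},
  {"delta_pos": [1.6,0,0],"roll": 0},
  {"delta_pos": [2.2,0,0],"roll": 0},
  {"delta_pos": [2.6,0,0],"roll": 0},
  {"delta_pos": [2.8,0,0],"roll": 0},
  {"delta_pos": [2.86,0,0],"roll": 0},
  {"delta_pos": [2.86,0,0],"roll": 0},
])

```text
time_s: 19.3
eef_pos: [0.5227, -0.202, 0.0169]
eef_rot: [0.706, 0.043, 0.706, -0.043]
wrist_force: [0.2, 0.3, 0.3]
opening: -0.003
```

Run:
```python
from h import *
v=np.load('jig.npy');R=np.array([[np.cos(v[2]),-np.sin(v[2])],[np.sin(v[2]),np.cos(v[2])]])
o=ctrl.get_obs();print('in jig',(R.T@(o['eef_pos'][:2]-v[:2])*1000).round(1),o['eef_pos'][2],o['opening'])
im,d,i=cam('wrist','w12')
```

```text
in jig [12.1 50.4] 0.016881445035430837 -0.0025834165479135954
```

View pics/w12.png

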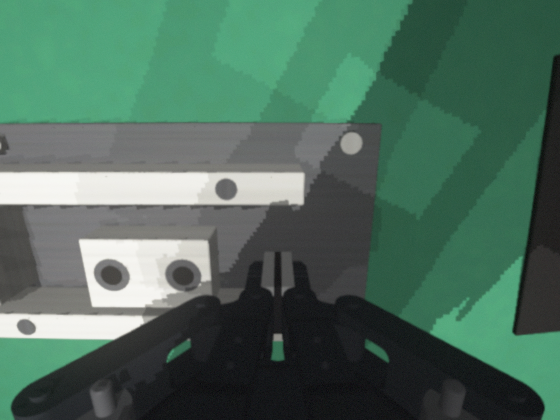

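The shut fingers (278,270) stand in the channel behind the blank's free end (column 215). Pushing.

>>> apply_moves([
  {"delta_pos": [0,-0.2,0],"roll": 0},
  {"delta_pos": [0,-0.4,0],"roll": 0},
  {"delta_pos": [0,-0.6,0],"roll": 0},
  {"delta_pos": [0,-0.8,0],"roll": 0},
  {"delta_pos": [0,-1,0],"roll": 0},
  {"delta_pos": [0,-1.2,0],"roll": 0},
  {"delta_pos": [0,-1.4,0],"roll": 0},
  {"delta_pos": [0,-1.6,0],"roll": 0},
])

```text
time_s: 20.15
eef_pos: [0.5174, -0.2419, 0.0165]
eef_rot: [0.706, 0.043, 0.706, -0.043]
wrist_force: [0.6, 2.2, 1.2]
opening: 0.002
```

>>> apply_moves([
  {"delta_pos": [0,-0.1,0],"roll": 0},
  {"delta_pos": [0,-0.2,0],"roll": 0},
  {"delta_pos": [0,-0.3,0],"roll": 0},
  {"delta_pos": [0,-0.4,0],"roll": 0},
  {"delta_pos": [0,-0.4,0],"roll": 0},
])

```text
time_s: 20.65
eef_pos: [0.5162, -0.252, 0.0165]
eef_rot: [0.706, 0.043, 0.706, -0.043]
wrist_force: [0.2, 1.2, 0.1]
opening: -0.001
```

Run:
```python
from h import *
v=np.load('jig.npy');R=np.array([[np.cos(v[2]),-np.sin(v[2])],[np.sin(v[2]),np.cos(v[2])]])
o=ctrl.get_obs();print('in jig',(R.T@(o['eef_pos'][:2]-v[:2])*1000).round(1),o['eef_pos'][2],o['wrist_force'])
im,d,i=cam('wrist','w13')
```

```text
in jig [11.7  0. ] 0.016494371868497674 [0.15370883 1.17992378 0.05556913]
```

View pics/w13.png

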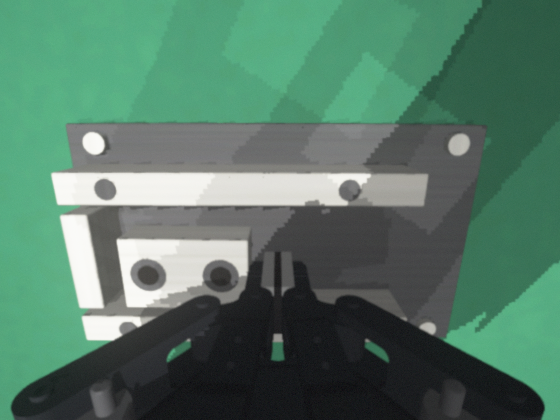

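The blank slides with about 2 N and is nearly at the stop: its left end is at column 118. Continuing gently.

>>> apply_moves([
  {"delta_pos": [0,-0.08,0],"roll": 0},
  {"delta_pos": [0,-0.16,0],"roll": 0},
  {"delta_pos": [0,-0.24,0],"roll": 0},
  {"delta_pos": [0,-0.24,0],"roll": 0},
])

```text
time_s: 21.1
eef_pos: [0.5155, -0.2578, 0.0165]
eef_rot: [0.706, 0.043, 0.706, -0.043]
wrist_force: [0.1, -0.4, -0.3]
opening: -0.003
```

>>> apply_moves([
  {"delta_pos": [0,-0.06,0],"roll": 0},
  {"delta_pos": [0,-0.12,0],"roll": 0},
  {"delta_pos": [0,-0.12,0],"roll": 0},
])

```text
time_s: 21.4
eef_pos: [0.5152, -0.2592, 0.0164]
eef_rot: [0.706, 0.044, 0.706, -0.042]
wrist_force: [1.9, 6.6, 2.6]
opening: -0.003
```

>>> apply_moves([
  {"delta_pos": [0,-0.06,0],"roll": 0},
  {"delta_pos": [0,-0.12,0],"roll": 0},
  {"delta_pos": [0,-0.12,0],"roll": 0},
])

```text
time_s: 21.7
eef_pos: [0.5151, -0.2595, 0.0164]
eef_rot: [0.705, 0.045, 0.706, -0.041]
wrist_force: [3.3, 16.3, 7.5]
opening: -0.001
```

Run:
```python
from h import *
v=np.load('jig.npy');R=np.array([[np.cos(v[2]),-np.sin(v[2])],[np.sin(v[2]),np.cos(v[2])]])
o=ctrl.get_obs();print('in jig',(R.T@(o['eef_pos'][:2]-v[:2])*1000).round(1),o['eef_pos'][2],o['wrist_force'],o['torque'])
im,d,i=cam('wrist','w14')
```

```text
in jig [11.5 -7.6] 0.016433157898497395 [ 3.34410316 16.25286733  7.45374959] [ 2.49448458 -0.50527127 -0.04159452]
```

View pics/w14.png

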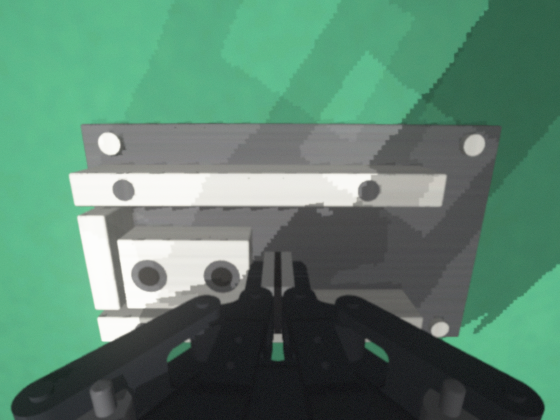

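The blank's end meets the stop at column 118, and the push stalls at 16 N. Backing off to inspect.

>>> apply_moves([
  {"delta_pos": [0,0.3,0],"roll": 0},
  {"delta_pos": [0,0.6,0],"roll": 0},
  {"delta_pos": [-1,1,0],"roll": 0},
  {"delta_pos": [-2.5,1,0],"roll": 0},
  {"delta_pos": [-4,0,0],"roll": 0},
  {"delta_pos": [-4,-0.5,0.5],"roll": 0},
  {"delta_pos": [-4,-1,1],"roll": 0},
  {"delta_pos": [-4,-1,1],"roll": 0},
  {"delta_pos": [-4,-1,1],"roll": 0},
])

```text
time_s: 22.65
eef_pos: [0.5361, -0.291, 0.116]
eef_rot: [0.705, 0.043, 0.706, -0.043]
wrist_force: [-0.4, -0.2, -0.3]
opening: -0.006
```

Run:
```python
from h import *
goto([.5,-.28,.12],deg=83.07)
im,d,i=cam('wrist','w15')
cv2.imwrite('pics/c15.png',cv2.resize(im[100:270,130:390],None,fx=3,fy=3,interpolation=cv2.INTER_CUBIC)[:,:,::-1])
```

```text
delta [-0.158  0.263 -1.487] dyaw 0.06 -> roll -0.009 (q6 now -2.14) | cur [ 0.5361 -0.291   0.116 ] yawY 83.01 xaxis [-0.001  0.    -1.   ] F [-0.4 -0.2 -0.3] op -0.006 t 22.65
```

View pics/w15.png

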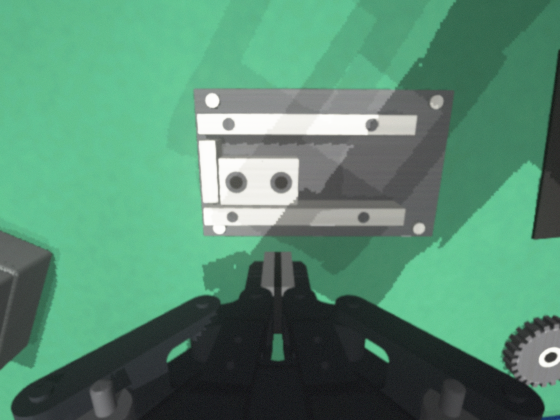

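View pics/c15.png

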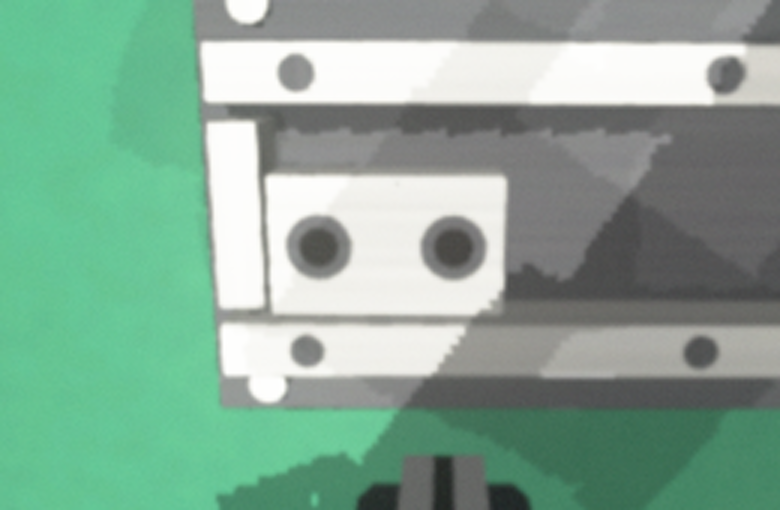

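Both contacts look flush: the end at the stop (crop column 267) and the side at the fence (crop row 317). I'll check the fence strip against the geometry expected for a gap of 0.

Run:
```python
from h import *
i=ctrl.camera_info('wrist')
im=cv2.imread('pics/w15.png');g=cv2.cvtColor(im,cv2.COLOR_BGR2GRAY).astype(float)
# column profile edges along rows at blank columns
for u in (222,235,255,270,285,293):
    col=cv2.resize(g[100:235,u-1:u+2].mean(1).reshape(-1,1),None,fx=1,fy=4,interpolation=cv2.INTER_CUBIC).ravel()
    dg=np.gradient(col); rows=[round((k+.5)/4-.5+100,1) for k in range(1,len(dg)-1) if abs(dg[k])>4 and abs(dg[k])>=abs(dg[k-1]) and abs(dg[k])>abs(dg[k+1])]
    print(u,rows)
for v in (165,175,192,200):
    col=cv2.resize(g[v-1:v+2,195:310].mean(0).reshape(-1,1),None,fx=1,fy=4,interpolation=cv2.INTER_CUBIC).ravel()
    dg=np.gradient(col); print('row',v,[round((k+.5)/4-.5+195,1) for k in range(1,len(dg)-1) if abs(dg[k])>3 and abs(dg[k])>=abs(dg[k-1]) and abs(dg[k])>abs(dg[k+1])])
v=np.load('jig.npy');R=np.array([[np.cos(v[2]),-np.sin(v[2])],[np.sin(v[2]),np.cos(v[2])]])
def jp(x,y,z): return proj(i,[*(R@[x/1e3,y/1e3]+v[:2]),z/1e3])[0].round(1)
print('fence top edge',jp(27,-80,38),jp(27,-20,38),'guide inner top',jp(-27,-80,38),jp(-27,-20,38))
print('blank home',[jp(a,b,32).tolist() for a,b in((-9,-80),(-9,-20),(27,-20),(27,-80))],'stop top',jp(0,-80,38))
```

```text
222 [113.1, 120.1, 120.9, 133.9, 155.9, 157.1, 157.9, 203.1, 204.1, 207.1, 207.9, 232.1, 233.1]
235 [113.1, 134.1, 144.1, 157.9, 171.1, 175.1, 175.9, 188.1, 188.9, 192.1, 192.9, 204.1, 207.1, 207.9, 211.1, 212.1, 212.9, 213.9, 220.1, 221.1, 221.9, 225.1]
255 [113.1, 134.1, 143.1, 157.9, 204.4, 208.1, 224.9]
270 [113.1, 133.9, 143.9, 158.1, 178.1, 178.9, 187.9, 204.6, 207.9, 224.9, 225.9]
285 [113.1, 134.1, 134.9, 144.1, 157.1, 157.9, 172.1, 172.9, 173.9, 177.1, 186.9, 191.1, 191.9, 192.9, 204.9, 207.9, 224.1, 224.9]
293 [113.1, 113.9, 114.9, 134.1, 134.9, 143.1, 157.1, 158.1, 199.4, 202.9, 204.1, 204.9, 208.1, 224.1, 224.9]
row 165 [197.1, 199.9, 216.1, 218.1, 297.1, 298.1, 298.9]
row 175 [198.4, 200.1, 216.4, 218.6, 226.1, 227.1, 227.9, 228.9, 242.1, 243.1, 243.9, 244.9, 271.1, 272.1, 272.9, 273.9, 287.1, 288.1, 289.1, 289.9, 297.9]
row 192 [199.4, 201.9, 217.4, 219.4, 230.1, 231.1, 231.9, 239.1, 239.9, 240.9, 241.9, 273.9, 275.1, 276.1, 276.9, 284.1, 285.1, 285.9, 287.1, 287.9, 297.9]
row 200 [200.4, 202.1, 217.6, 219.9, 292.9, 293.9, 295.1, 295.9, 297.1, 297.9]
fence top edge [220.5 208.9] [300.  208.8] guide inner top [216.4 135.3] [301.6 135.2]
blank home [[219.3, 159.9], [300.4, 159.8], [299.5, 206.7], [221.8, 206.7]] stop top [218.5 173.3]
```

Run:
```python
from h import *
goto([.5979,-.3123,.08],deg=83.07)
```

```text
delta [ 1.429 -0.564  2.57 ] dyaw 0.03 -> roll -0.006 (q6 now -2.14) | cur [ 0.5359 -0.2905  0.1158] yawY 83.04 xaxis [-0.001  0.001 -1.   ] F [-0.9  1.  -0.6] op 0.002 t 22.70
```

>>> apply_moves([
  {"delta_pos": [0,-0.3,1],"roll": 0},
  {"delta_pos": [0,-0.56,2.57],"roll": 0},
  {"delta_pos": [0.7,-0.56,2.57],"roll": 0},
  {"delta_pos": [1.4,-0.56,2.57],"roll": 0},
  {"delta_pos": [1.4,-0.56,2.57],"roll": 0},
  {"delta_pos": [1.4,-0.56,2.57],"roll": 0},
])

```text
time_s: 23.3
eef_pos: [0.5969, -0.3117, 0.08]
eef_rot: [0.705, 0.044, 0.707, -0.042]
wrist_force: [0.4, 0.6, 0.5]
opening: 0.0
```

Run:
```python
from h import *
im,d,i=cam('wrist','w16')
cv2.imwrite('pics/c16.png',cv2.resize(im[40:190,170:370],None,fx=4,fy=4,interpolation=cv2.INTER_CUBIC)[:,:,::-1])
v=np.load('jig.npy');R=np.array([[np.cos(v[2]),-np.sin(v[2])],[np.sin(v[2]),np.cos(v[2])]])
def jp(x,y,z):
    p=proj(i,[*(R@[x/1e3,y/1e3]+v[:2]),z/1e3])[0]; return ((p-[170,40]+.5)*4-.5).round(1)
print('crop: fence top inner',jp(27,-80,38),jp(27,-20,38),'fence outer',jp(41,-80,38),'guide inner top',jp(-27,-80,38),jp(-27,-20,38))
print('blank home',[jp(a,b,32).tolist() for a,b in((-9,-80),(-9,-20),(27,-20),(27,-80))],'stop top',jp(0,-80,38))
T=np.linalg.inv(i['world_to_cam'])[:3,3];print('cam in jig',R.T@(T[:2]-v[:2]),T[2])
```

```text
crop: fence top inner [229.7 329.6] [641.  329.3] fence outer [233.9 427.2] guide inner top [212.  -86.5] [658.7 -86.6]
blank home [[225.0, 68.3], [645.2, 68.1], [634.3, 329.2], [235.9, 329.5]] stop top [221.  129.7]
cam in jig [ 0.02653297 -0.0510652 ] 0.22250219896635848
```

View pics/c16.png

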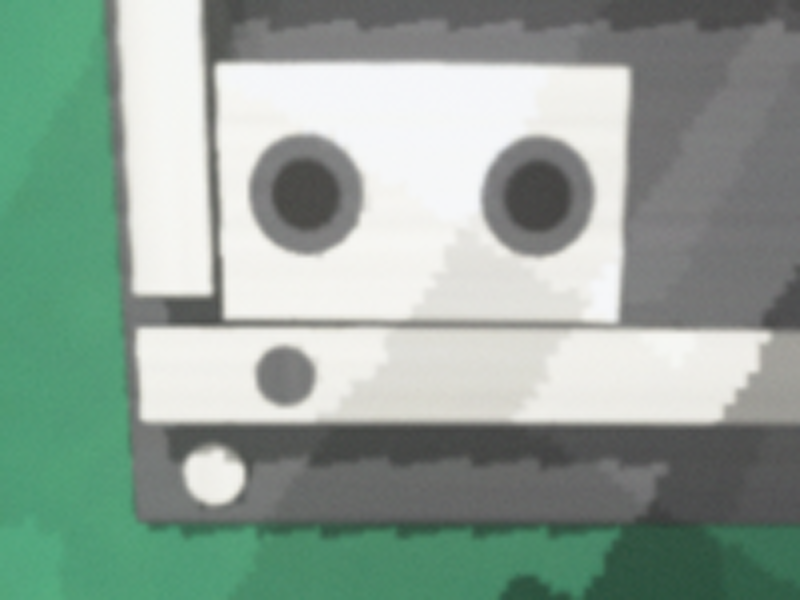

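From directly above, the blank is parallel to the fence, but a thin line of about 0.5 mm remains. I'll put the shut fingertips lightly on its top and drag it toward the fence.

Run:
```python
from h import *
v=np.load('jig.npy');R=np.array([[np.cos(v[2]),-np.sin(v[2])],[np.sin(v[2]),np.cos(v[2])]])
p=R@[.006,-.05]+v[:2]
goto([*p,.05],deg=83.07)
```

```text
delta [ 1.253e+00  1.000e-03 -3.757e+00] dyaw 0.04 -> roll -0.007 (q6 now -2.11) | cur [ 0.5978 -0.3124  0.0812] yawY 83.03 xaxis [-0.001  0.001 -1.   ] F [0.5 0.4 0.3] op 0.001 t 23.35
```

>>> apply_moves([
  {"delta_pos": [0,0,-1.2],"roll": 0},
  {"delta_pos": [0,0,-2.5],"roll": 0},
  {"delta_pos": [0,0,-3.75],"roll": 0},
  {"delta_pos": [0.7,0,-3.75],"roll": 0},
  {"delta_pos": [1.25,0,-3.75],"roll": 0},
  {"delta_pos": [1.6,0,-3.75],"roll": 0},
  {"delta_pos": [1.7,0,-3.75],"roll": 0},
  {"delta_pos": [1.7,0,-3.75],"roll": 0},
])

```text
time_s: 24.15
eef_pos: [0.5059, -0.3014, 0.0386]
eef_rot: [0.706, 0.043, 0.706, -0.043]
wrist_force: [-0.3, 0.7, 0.3]
opening: -0.0
```

>>> apply_moves([
  {"delta_pos": [0.06,0,0],"roll": 0},
  {"delta_pos": [0.12,0,0],"roll": 0},
  {"delta_pos": [0.18,0,0],"roll": 0},
  {"delta_pos": [0.22,0,0],"roll": 0},
  {"delta_pos": [0.22,0,0],"roll": 0},
])

```text
time_s: 24.65
eef_pos: [0.5056, -0.3015, 0.0334]
eef_rot: [0.706, 0.043, 0.706, -0.043]
wrist_force: [-0.3, 0.3, 0.1]
opening: -0.002
```

>>> apply_moves([
  {"delta_pos": [0.05,0,0],"roll": 0},
  {"delta_pos": [0.1,0,0],"roll": 0},
  {"delta_pos": [0.14,0,0],"roll": 0},
  {"delta_pos": [0.14,0,0],"roll": 0},
])

```text
time_s: 25.05
eef_pos: [0.5058, -0.3017, 0.032]
eef_rot: [0.706, 0.043, 0.706, -0.043]
wrist_force: [-6.1, 3.9, 16.3]
opening: -0.002
```

>>> apply_moves([
  {"delta_pos": [0,0,0.04],"roll": 0},
  {"delta_pos": [0,-0.02,0.08],"roll": 0},
  {"delta_pos": [0,-0.02,0.12],"roll": 0},
  {"delta_pos": [0,-0.02,0.12],"roll": 0},
])

```text
time_s: 25.45
eef_pos: [0.5062, -0.3018, 0.032]
eef_rot: [0.704, 0.043, 0.708, -0.042]
wrist_force: [-15.8, 6.7, 25.8]
opening: 0.002
```

>>> apply_moves([
  {"delta_pos": [-0.1,0,0.04],"roll": 0},
  {"delta_pos": [-0.2,0,0.04],"roll": 0},
  {"delta_pos": [-0.5,0,0.04],"roll": 0},
  {"delta_pos": [-1.5,0,0],"roll": 0},
  {"delta_pos": [-2,0,1.5],"roll": 0},
  {"delta_pos": [-2,0,3],"roll": 0},
  {"delta_pos": [-1.95,0,3.65],"roll": 0},
  {"delta_pos": [-1.95,0,3.65],"roll": 0},
  {"delta_pos": [-1.95,0,3.65],"roll": 0},
])

```text
time_s: 26.35
eef_pos: [0.5986, -0.3131, 0.0782]
eef_rot: [0.705, 0.043, 0.706, -0.043]
wrist_force: [-0.6, 0.6, -0.9]
opening: 0.0
```

Run:
```python
from h import *
im,d,i=cam('wrist','w17')
cv2.imwrite('pics/c17.png',cv2.resize(im[40:190,170:370],None,fx=4,fy=4,interpolation=cv2.INTER_CUBIC)[:,:,::-1])
v=np.load('jig.npy');R=np.array([[np.cos(v[2]),-np.sin(v[2])],[np.sin(v[2]),np.cos(v[2])]])
T=np.linalg.inv(i['world_to_cam'])[:3,3];print('cam in jig',R.T@(T[:2]-v[:2]),T[2])
for f in('w16','w17'):
    g=cv2.cvtColor(cv2.imread(f'pics/{f}.png'),cv2.COLOR_BGR2GRAY).astype(int)
    for u in (232,262,285,318): print(f,u,g[114:128,u-1:u+2].mean(1).round().astype(int).tolist())
    for r in (75,90,105): print(f,'row',r,g[r-1:r+2,216:232].mean(0).round().astype(int).tolist())
```

```text
cam in jig [ 0.02799258 -0.052049  ] 0.2206036046070654
w16 232 [243, 243, 243, 243, 238, 204, 133, 149, 222, 238, 241, 241, 241, 242]
w16 262 [244, 244, 244, 243, 239, 217, 157, 165, 223, 238, 240, 241, 241, 242]
w16 285 [224, 225, 226, 225, 221, 201, 155, 143, 192, 216, 220, 220, 221, 222]
w16 318 [242, 241, 242, 245, 244, 236, 194, 152, 200, 231, 238, 239, 240, 239]
w16 row 75 [245, 245, 245, 244, 232, 194, 132, 132, 206, 238, 245, 245, 245, 245, 245, 245]
w16 row 90 [244, 245, 245, 245, 243, 221, 157, 108, 131, 205, 238, 244, 244, 244, 244, 236]
w16 row 105 [243, 243, 244, 244, 245, 240, 210, 134, 107, 165, 230, 241, 242, 242, 242, 242]
w17 232 [245, 242, 221, 159, 158, 225, 241, 243, 244, 244, 244, 244, 243, 243]
w17 262 [246, 244, 233, 185, 172, 228, 242, 243, 243, 243, 244, 244, 243, 242]
w17 285 [227, 225, 218, 176, 155, 206, 222, 223, 224, 223, 224, 224, 224, 223]
w17 318 [243, 243, 236, 207, 177, 223, 238, 240, 241, 242, 241, 242, 242, 242]
w17 row 75 [246, 247, 247, 247, 247, 243, 216, 149, 107, 137, 216, 241, 245, 246, 246, 246]
w17 row 90 [246, 246, 246, 247, 247, 246, 241, 214, 140, 119, 171, 223, 241, 244, 245, 245]
w17 row 105 [246, 245, 245, 246, 246, 246, 244, 230, 181, 117, 122, 196, 238, 244, 243, 244]
```

View pics/c17.png

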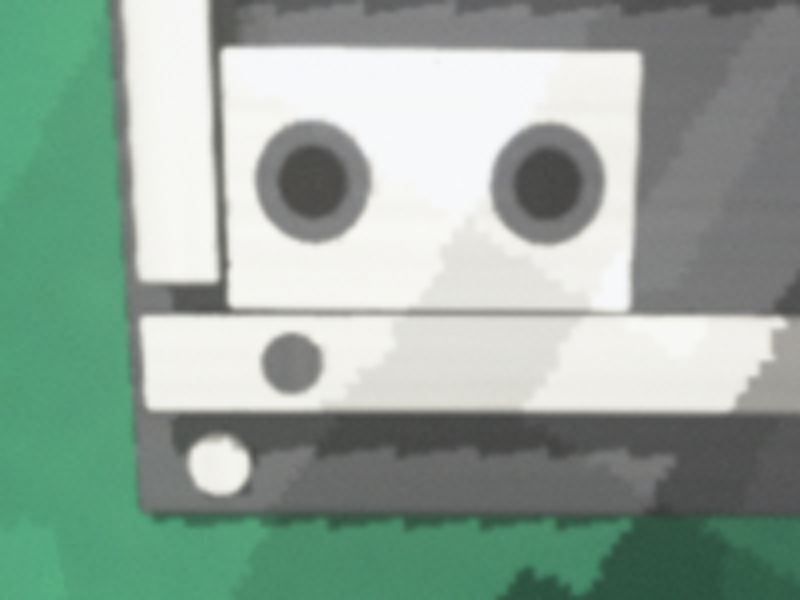

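The fence line is now as thin as the stop line, where the push stalled on firm contact. What remains looks like edge bevel. Retreating for a final overview.

>>> apply_moves([
  {"delta_pos": [-2,0,0],"roll": 0},
  {"delta_pos": [-4,0,0],"roll": 0},
  {"delta_pos": [-5,2,-2],"roll": 0},
  {"delta_pos": [-5,4,-4],"roll": 0},
  {"delta_pos": [-5,6,-5],"roll": 0},
  {"delta_pos": [-5,8,-5],"roll": 0},
  {"delta_pos": [-5,10,-5],"roll": 0},
  {"delta_pos": [-5,12,-5],"roll": 0},
  {"delta_pos": [-5,14,-5],"roll": 0},
  {"delta_pos": [-5,14,-5],"roll": 0},
  {"delta_pos": [-5,14,-5],"roll": 0},
])

```text
time_s: 27.5
eef_pos: [0.5161, 0.0535, 0.2037]
eef_rot: [0.706, 0.042, 0.706, -0.041]
wrist_force: [-1.1, -1.6, 0.0]
opening: 0.002
```

Run:
```python
from h import *
im,d,i=cam('top','top9')
o=ctrl.get_obs();print(o['time_s'],o['eef_pos'],o['wrist_force'])
```

```text
27.55 [0.51627564 0.05114269 0.20362064] [-0.46528423 -0.75340289  0.44030017]
```

View pics/top9.png

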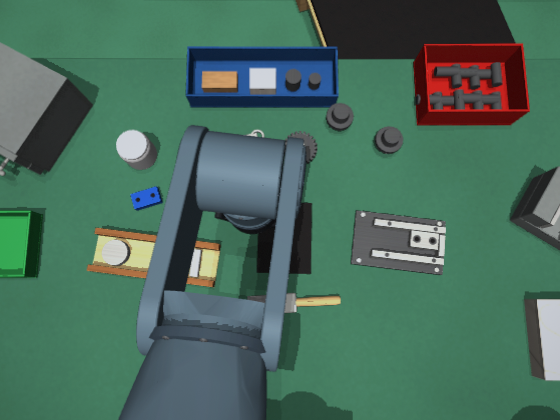

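The blank is seated in the jig at (425,240), on the fence and stop. The disc, key bar, tool holders and tin are where they were. Handing in.

```bash
python3 -c "
from bench import ctrl
print(ctrl.hand_in())"
```

```text
the job is handed in; nothing more can be done
None
```

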